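Book in the ointment jars on the reader ledge

TASK

Book in the delivery: stand every ointment jar from the blue pad upright on the narrow ledge of the code reader, each with its bar-code label facing the reader bar, and let go of them. With all of them standing there, press the push button fully down and release it, then move all the jars into the steel tray, standing upright on its floor. Leave the flask, carton and cup where they are.

Things in the scene. Friction and masses are not known exactly. Their poses are not given: they have to be found in the camera images.
- station: fixed code reader: narrow aluminium ledge 30 mm deep (x), 270 mm long (y), flat top 50 mm above the counter; on its +x side a parallel grey reader bar, as long, 74 mm high, 36 mm thick, its dark window 76 mm from the ledge's middle line. Origin at counter height under the ledge's middle; x points from ledge to reader bar, z up.
- jar1: ointment jar: cylinder 50 mm diameter, 52 mm high, 100 g, amber, white lid, one bar-code label on its side; a dark ridge on the lid runs from centre to rim above the label. Origin at the centre of its underside; z up through the lid, x points out through the middle of the label. Starts upright on the blue pad, turned any way; may be absent.
- jar1_mark (a point): middle of the label of jar1, on its side surface, 25 mm from the axis and 20 mm above the underside
- jar2: ointment jar: cylinder 50 mm diameter, 52 mm high, 100 g, amber, white lid, one bar-code label on its side; a dark ridge on the lid runs from centre to rim above the label. Origin at the centre of its underside; z up through the lid, x points out through the middle of the label. Starts upright on the blue pad, turned any way; may be absent.
- jar2_mark (a point): middle of the label of jar2, on its side surface, 25 mm from the axis and 20 mm above the underside
- jar3: ointment jar: cylinder 50 mm diameter, 52 mm high, 100 g, amber, white lid, one bar-code label on its side; a dark ridge on the lid runs from centre to rim above the label. Origin at the centre of its underside; z up through the lid, x points out through the middle of the label. Starts upright on the blue pad, turned any way; may be absent.
- jar3_mark (a point): middle of the label of jar3, on its side surface, 25 mm from the axis and 20 mm above the underside
- jar4: ointment jar: cylinder 50 mm diameter, 52 mm high, 100 g, amber, white lid, one bar-code label on its side; a dark ridge on the lid runs from centre to rim above the label. Origin at the centre of its underside; z up through the lid, x points out through the middle of the label. Starts upright on the blue pad, turned any way; may be absent.
- jar4_mark (a point): middle of the label of jar4, on its side surface, 25 mm from the axis and 20 mm above the underside
- tray: loose steel ward tray, open box 230 mm (its x) by 170 mm (its y), 30 mm high, walls and floor 4 mm thick, 0.6 kg. Origin at the centre of its underside, z up.
- start (a joint): push button's travel: 0 up, 0.006 m fully down; spring, about 5 N at full travel
- start_top (a point): centre of the top of the push button (white cap, 30 mm diameter), on a small grey box 70 by 70 mm fixed to the counter; pressed straight down
- flask: bystander: clear bottle, 64 mm diameter, 150 mm high; origin at its underside
- carton: bystander: carton 100 by 180 mm, 70 mm high; origin at its underside
- cup: bystander: white cup, 70 mm diameter, 70 mm high; origin at its underside

How it is judged:
On the way, in this order (a step that is already met when the one before it is completed fails the run):
1. every jar stands upright on the ledge, label facing the reader bar, released and at rest (x of jar1 in the frame of station between -0.016 and 0.016 m and y of jar1 in the frame of station between -0.132 and 0.132 m and z of jar1 in the frame of station between 0.045 and 0.056 m and angle between each of jar1, jar2, jar3, jar4's own z axis and vertical below 0.15 rad and angle between the x axis of each of jar1, jar2, jar3, jar4 and the x axis of station, either way round below 0.35 rad and x of each of jar1_mark, jar2_mark, jar3_mark, jar4_mark in the frame of station above 0.004 m and contact force between each of jar1, jar2, jar3, jar4 and the fingers below 0.05 N and linear speed of each of jar1, jar2, jar3, jar4 below 0.03 m/s and x of jar2 in the frame of station between -0.016 and 0.016 m and y of jar2 in the frame of station between -0.132 and 0.132 m and z of jar2 in the frame of station between 0.045 and 0.056 m and x of jar3 in the frame of station between -0.016 and 0.016 m and y of jar3 in the frame of station between -0.132 and 0.132 m and z of jar3 in the frame of station between 0.045 and 0.056 m and x of jar4 in the frame of station between -0.016 and 0.016 m and y of jar4 in the frame of station between -0.132 and 0.132 m and z of jar4 in the frame of station between 0.045 and 0.056 m), for 0.3 s.
2. the button is pressed fully down while all jars stand so on the ledge (value of joint start above 0.005 m and x of jar1 in the frame of station between -0.016 and 0.016 m and y of jar1 in the frame of station between -0.132 and 0.132 m and z of jar1 in the frame of station between 0.045 and 0.056 m and angle between each of jar1, jar2, jar3, jar4's own z axis and vertical below 0.15 rad and angle between the x axis of each of jar1, jar2, jar3, jar4 and the x axis of station, either way round below 0.35 rad and x of each of jar1_mark, jar2_mark, jar3_mark, jar4_mark in the frame of station above 0.004 m and x of jar2 in the frame of station between -0.016 and 0.016 m and y of jar2 in the frame of station between -0.132 and 0.132 m and z of jar2 in the frame of station between 0.045 and 0.056 m and x of jar3 in the frame of station between -0.016 and 0.016 m and y of jar3 in the frame of station between -0.132 and 0.132 m and z of jar3 in the frame of station between 0.045 and 0.056 m and x of jar4 in the frame of station between -0.016 and 0.016 m and y of jar4 in the frame of station between -0.132 and 0.132 m and z of jar4 in the frame of station between 0.045 and 0.056 m), for 0.05 s.
3. the button is released and up again (value of joint start below 0.0015 m), for 0.1 s.
At the end, for the whole second after the job is handed in: every jar stands upright (within 0.15 rad) on the floor of the tray, released and at rest, the tray flat on the counter, the button up (x of jar1 in the frame of tray between -0.095 and 0.095 m and y of jar1 in the frame of tray between -0.065 and 0.065 m and z of jar1 in the frame of tray between 0 and 0.012 m and angle between each of jar1, jar2, jar3, jar4's own z axis and vertical below 0.15 rad and contact force between each of jar1, jar2, jar3, jar4 and the fingers below 0.05 N and linear speed of each of jar1, jar2, jar3, jar4, tray below 0.03 m/s and x of jar2 in the frame of tray between -0.095 and 0.095 m and y of jar2 in the frame of tray between -0.065 and 0.065 m and z of jar2 in the frame of tray between 0 and 0.012 m and x of jar3 in the frame of tray between -0.095 and 0.095 m and y of jar3 in the frame of tray between -0.065 and 0.065 m and z of jar3 in the frame of tray between 0 and 0.012 m and x of jar4 in the frame of tray between -0.095 and 0.095 m and y of jar4 in the frame of tray between -0.065 and 0.065 m and z of jar4 in the frame of tray between 0 and 0.012 m and angle between tray's own z axis and vertical below 0.08 rad and height (world z) of tray below 0.01 m and value of joint start below 0.0015 m); the robot touches nothing.
It fails at once if flask moved more than 40 mm or tipped (distance of flask from where it was at the start of the episode above 0.04 m or angle between flask's own z axis and vertical above 0.4 rad).
It fails at once if carton moved more than 40 mm or tipped (distance of carton from where it was at the start of the episode above 0.04 m or angle between carton's own z axis and vertical above 0.4 rad).
It fails at once if cup moved more than 40 mm or tipped (distance of cup from where it was at the start of the episode above 0.04 m or angle between cup's own z axis and vertical above 0.4 rad).
Of jar1, jar2, jar3, jar4 only 3 to 4 are there at a start; the rules pass over those that are not, and their reading is None.
At some moment in a run one of tray may be knocked a few centimetres aside while the robot is not near it.
Once in a run the grip may slacken for a moment while it holds something.
It also fails if it takes over 210 s, if anything falls off the work surface, if the arm or the gripper's body presses on something with over 40 N, if the wrist force passes 120 N, or if a joint passes its speed limit or range.

ROBOT

A 6-joint arm with a two-finger parallel gripper is mounted at the origin on the work surface. World frame = base frame: x ahead of the robot, y to its left, z up, the work surface at z = 0. Lengths are in m, angles in rad, forces in N, time in s.
With the tool pointing down it reaches from about 0.375 to 0.75 m from the base axis. Payload 9 kg.
Tool frame: the origin (TCP) lies at the very end of the fingers, on their centre line; the grasp point (between the pads) lies robot.tcp_to_grasp behind it (robot.tcp_to_grasp is the distance from the TCP to the grasp point, in m); z points along the fingers, y is the line along which they close (so a half turn about z gives the same grasp; the last joint's range is limited). The gripper opens to 85 mm and grips with 20 to 120 N. Pads are 22 mm wide; open, the fingers measure 114 mm over their backs; the gripper's body (76 mm by 85 mm) begins 54 mm behind the grasp point. The pads swing forward as they close: fully open they stand 13 mm farther back than shut.
Start: joints at [1.044, 0.104, 0.097, 1.564, 0, 1.353], TCP at [0.182, 0.572, 0.231] pointing down, gripper open.
Joint ranges: [-2.99, 2.99], [-0.84, 1.86], [-1.1, 1.16], [-1.84, 2.11], [-1.51, 1.56], [-3.14, 3.14]. Speed limits (rad/s): [2.22, 2.22, 2.57, 3.14, 3.14, 3.14].

INTERFACE

Orientations are given as a rotation vector (axis times angle).
In Python, from workcell import robot, cams, hand_in gives the robot as it stands.
- The arm moves only by the tool drive_tool, never from a script. Its argument "motion" is a list of rows, each an object of numbers: "x", "y", "z": the shift along the world's x, y, z each as a share of 250 mm, from -1 to 1; "wx", "wy", "wz": the turn, a rotation vector about the world's x, y, z each as a share of 60 degrees, from -1 to 1. A call has 1 to 5 rows; each row is the pose to reach, as a shift and turn from the pose commanded when the call began; what a row does not reach only later rows make up. A row lasts 1/8 s, in which the tool goes at most 62.5 mm and 10.7 degrees, less where a joint would pass 70% of its speed; a pose out of reach is approached as far as the arm can. A call with a number of a shift or a turn outside -1 to 1 is refused whole. A call with a gripper value outside its range is refused whole. "fingers" is the opening, from -1 (shut) to 1 (fully open), set as the call begins (left out, the last holds). The fingers move at their own pace and stop on an object; "grip_force" is the grip in N (left out, the last holds). Time passes only in rows, so rows that repeat a pose let the fingers close. It gives the time, the measured TCP pose, the force, the opening and the grip force at its end, in the units of the state.
- robot.read_state(): the state, without advancing time (a new reading comes with each control period).
- cams.capture(name): name is "scene" or "top" or "wrist"; returns a dict with "pixels" (480x640x3 uint8, red, green, blue), "z_map" (480x640 float32, m along the optical axis (not along the pixel's ray), 0 where there is no reading), "K" (3x3 intrinsics, pixels), "extrinsics" (4x4, takes a point from camera to world coordinates); the wrist camera has in their place "mount" (4x4, takes a point from camera to tool coordinates, whose origin is the TCP and whose axes are the flange's). Camera axes: x right, y up, looking along -z (the intrinsics and any distortion apply to the point x, -y, -z); pixel columns grow to the right and rows downward; lengths in m; the calibration is good to about 2 mm. A picture is of the moment at which its call begins: read the wrist's pose just before it.
- hand_in(): hands the job in; it is judged then, once.
The state is a dict: "time": time; "q": joint angles; "dq": joint speeds; "joint_efforts": joint torques, N m; "ee_pos": TCP position; "ee_rot": TCP orientation; "ft_force": force on the tool from outside, world axes, zero at the start; "moment": the same for the moment, N m; "opening": finger opening in m; "grasp_force": force on a finger pad.
Only numpy, scipy, OpenCV 4.12 (cv2) and the standard library are available. Lean on these libraries where they do the work, as an engineer would, in place of code of your own. Each camera call takes 0.05 s, during which the arm holds its last target. There are 200 camera calls.

## Working session

There is one attempt and no reset: what is moved stays moved. The work goes in short steps, Python scripts to look and compute and a tool call to move; the robot and the scene stay as the last step left them, time stands still between calls to the robot, and variables do not carry over. Pictures are saved under pics/ and viewed, at most 14 in all, crops included, and the job is handed in when it is done.

Besides the shell and the picture viewer there is one more tool, called after "Emit:" as name(argument=value, ...), one argument or row to a line, values as JSON. drive_tool: Moves the arm, as the interface text tells. Its arguments: {"type":"object","properties":{"motion":{"type":"array"},"fingers":{"type":"number"},"grip_force":{"type":"number"}},"required":["motion"]}

```bash
mkdir -p pics; cat > h.py <<'E'
import numpy as np, cv2
from workcell import robot, cams, hand_in
from scipy.spatial.transform import Rotation as R
def cap(n):
    s=robot.read_state(); c=cams.capture(n)
    if 'mount' in c:
        T=np.eye(4); T[:3,:3]=R.from_rotvec(s['ee_rot']).as_matrix(); T[:3,3]=s['ee_pos']; c['extrinsics']=T@c['mount']
    return c
def cloud(c):
    z=c['z_map']; K=c['K']; v,u=np.indices(z.shape)
    P=np.stack([(u-K[0,2])/K[0,0]*z,-(v-K[1,2])/K[1,1]*z,-z],-1); E=c['extrinsics']
    return P@E[:3,:3].T+E[:3,3]
def ray(c,u,v,h):
    K=c['K'];E=c['extrinsics']; d=E[:3,:3]@np.array([(u-K[0,2])/K[0,0],-(v-K[1,2])/K[1,1],-1]); o=E[:3,3]
    return o+d*(h-o[2])/d[2]
def save(c,n): cv2.imwrite('pics/'+n,c['pixels'][...,::-1])
E
python3 - <<'E'
from h import *
for n in('scene','top'):
    c=cap(n); save(c,n+'0.png'); print(n,c['K'].tolist(),c['extrinsics'].round(3).tolist(), [k for k in c])
s=robot.read_state(); print(s, robot.tcp_to_grasp)
E
```

```text
scene [[594.6660474971136, 0.0, 316.15500480569494], [0.0, 594.6660474971136, 232.59948232366418], [0.0, 0.0, 1.0]] [[-0.169, -0.729, 0.663, 1.61], [0.986, -0.135, 0.102, 0.14], [0.015, 0.671, 0.742, 1.227], [0.0, 0.0, 0.0, 1.0]] ['pixels', 'z_map', 'K', 'extrinsics']
top [[620.1077706952161, 0.0, 311.5646938243082], [0.0, 620.1077706952161, 227.64601607879567], [0.0, 0.0, 1.0]] [[0.023, 0.982, -0.189, 0.296], [-1.0, 0.018, -0.026, -0.02], [-0.022, 0.19, 0.982, 1.545], [0.0, 0.0, 0.0, 1.0]] ['pixels', 'z_map', 'K', 'extrinsics']
{'time': 0.1, 'q': array([ 1.04430573e+00,  1.04630746e-01,  9.65228494e-02,  1.56390934e+00,
       -9.67015934e-06,  1.35308407e+00]), 'dq': array([ 0.00026503, -0.00166183,  0.00124212,  0.00122566, -0.00039879,
        0.00015102]), 'joint_efforts': array([ 5.08623096e-03, -5.58208716e+01,  5.04720533e+01,  1.30852152e-02,
       -3.50263581e-04,  4.52535076e-08]), 'ee_pos': array([0.18217723, 0.57134686, 0.23059195]), 'ee_rot': array([-4.83036361e-01, -3.10379523e+00,  1.79182934e-03]), 'ft_force': array([-0.45772007, -0.25177067, -0.92000726]), 'moment': array([-0.04124956,  0.0421105 , -0.06439501]), 'grasp_force': 0.0, 'opening': 0.08533061479749278} 0.0187
```

View pics/top0.png

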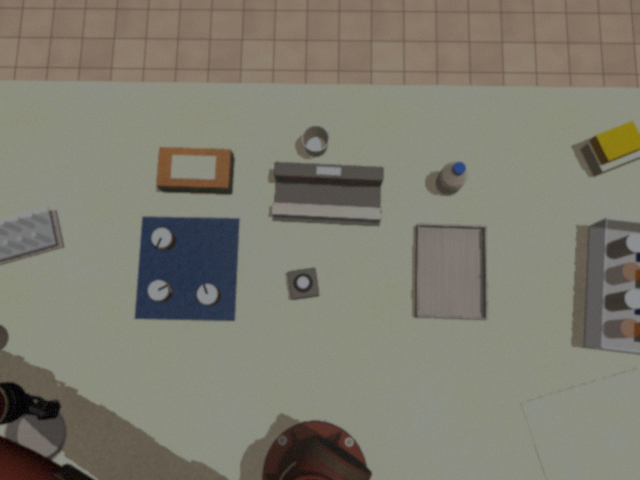

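View pics/scene0.png

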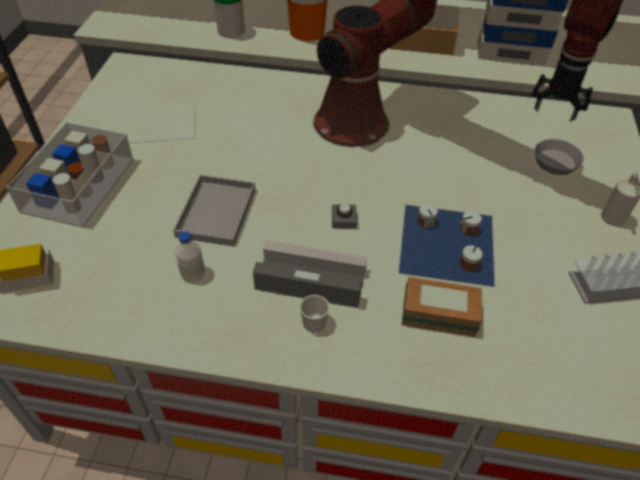

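The top view shows three jars on the blue pad at about (162,238), (159,290) and (208,294). The button is at (303,284), the ledge at (327,212), the reader bar at (328,174) and the tray at (450,272). The scene view shows the same three jars at (428,214), (471,222) and (471,258).

```bash
cat > m.py <<'E'
from h import *
def blobs(c,box,lo=150):
    im=c['pixels'].astype(int); x0,y0,x1,y1=box
    m=np.zeros(im.shape[:2],np.uint8); m[y0:y1,x0:x1]=(im.min(2)>lo)[y0:y1,x0:x1]
    m=cv2.morphologyEx(m,cv2.MORPH_CLOSE,np.ones((5,5)))
    n,l,st,ce=cv2.connectedComponentsWithStats(m)
    return [(ce[i],st[i,4]) for i in range(1,n) if st[i,4]>50]
def tri(c1,p1,c2,p2):
    A=[];b=[]
    for c,p in((c1,p1),(c2,p2)):
        K=c['K'];E=c['extrinsics'];d=E[:3,:3]@np.array([(p[0]-K[0,2])/K[0,0],-(p[1]-K[1,2])/K[1,1],-1]);d/=np.linalg.norm(d)
        M=np.eye(3)-np.outer(d,d);A.append(M);b.append(M@E[:3,3])
    return np.linalg.solve(sum(A),sum(b))
E
python3 - <<'E'
from m import *
t=cap('top');s=cap('scene');P=cloud(t)
bt=blobs(t,(135,215,240,320),120);bs=blobs(s,(405,205,492,280),120)
print(bt,bs)
for p,_ in bt:
    for q,_ in bs:
        X=tri(t,p,s,q); print(p.round(),q.round(),X.round(4))
    print('depth',P[int(p[1]),int(p[0])].round(4), 'ray52',ray(t,*p,.052).round(4))
def rect(m,name):
    Q=P[m]; r=cv2.minAreaRect(Q[:,:2].astype(np.float32)); print(name,len(Q),np.round(r[0],4),np.round(r[1],4),round(r[2],2),'z',np.percentile(Q[:,2],[5,50,95]).round(4))
v,u=np.indices(P.shape[:2]);z=P[...,2]
def reg(a,b,c,d): return (u>a)&(u<c)&(v>b)&(v<d)
rect(reg(265,195,390,225)&(z>.04)&(z<.058),'ledge')
rect(reg(265,155,390,195)&(z>.066)&(z<.082),'bar')
rect(reg(405,215,495,330)&(z>.02)&(z<.04),'trayrim')
rect(reg(405,215,495,330)&(z>.002)&(z<.012),'trayfloor')
rect(reg(280,262,325,305)&(z>.015)&(z<.1),'btnbox')
b=blobs(t,(285,270,320,298),140);b2=blobs(s,(330,200,360,222),140);print(b,b2)
for p,_ in b:
    for q,_ in b2: print('btn',tri(t,p,s,q).round(4),P[int(p[1]),int(p[0])].round(4))
rect(reg(430,150,475,200)&(z>.03),'flask')
rect(reg(150,140,240,197)&(z>.03),'carton')
rect(reg(295,120,333,155)&(z>.03),'cup')
# zoom mosaics
import cv2
im=t['pixels'][...,::-1]
a=cv2.resize(im[215:320,135:240],(420,420),interpolation=cv2.INTER_CUBIC); cv2.imwrite('pics/zoom.png',a)
E
```

```text
[(array([136.74558304, 242.75971731]), np.int32(283)), (array([205.23741007, 215.43884892]), np.int32(139)), (array([161.1484375 , 237.01171875]), np.int32(256)), (array([238.17142857, 289.54285714]), np.int32(175)), (array([157.65467626, 290.01438849]), np.int32(278)), (array([206.87272727, 293.92363636]), np.int32(275))] [(array([460.05530643, 210.43198804]), np.int32(669)), (array([472.2688172 , 252.34408602]), np.int32(186))]
[137. 243.] [460. 210.] [0.5195 0.37   0.1775]
[137. 243.] [472. 252.] [0.5397 0.419  0.0474]
depth [ 0.5487  0.4676 -0.0042] ray52 [0.5376 0.4479 0.052 ]
[205. 215.] [460. 210.] [0.5768 0.2886 0.2113]
[205. 215.] [472. 252.] [0.6025 0.3265 0.0962]
depth [ 0.6217  0.2945 -0.0021] ray52 [0.6092 0.2829 0.052 ]
[161. 237.] [460. 210.] [0.5316 0.3432 0.1785]
[161. 237.] [472. 252.] [0.5532 0.3888 0.0512]
depth [0.5534 0.3894 0.0507] ray52 [0.5531 0.3887 0.052 ]
[238. 290.] [460. 210.] [0.4307 0.2716 0.068 ]
[238. 290.] [472. 252.] [ 0.4475  0.3124 -0.0734]
depth [0.4339 0.2006 0.0021] ray52 [0.4281 0.193  0.052 ]
[158. 290.] [460. 210.] [0.422  0.367  0.0731]
[1
[... 164 characters left out ...]
 [472. 252.] [ 0.43    0.3582 -0.0962]
depth [0.4177 0.2692 0.0582] ray52 [0.416  0.2682 0.052 ]
ledge 1348 [ 0.628  -0.0155] [0.2698 0.0329] 88.03 z [0.0441 0.0503 0.0555]
bar 1614 [ 0.7216 -0.0189] [0.2698 0.0405] 88.22 z [0.0685 0.0743 0.0796]
trayrim 717 [ 0.4885 -0.3243] [0.1722 0.2311] 89.05 z [0.0216 0.0292 0.0346]
trayfloor 5658 [ 0.4879 -0.3275] [0.2221 0.2879] 89.63 z [0.0023 0.0052 0.0101]
btnbox 816 [0.4499 0.0383] [0.0705 0.07  ] 9.27 z [0.0244 0.0328 0.053 ]
[] []
flask 754 [ 0.5256 -0.1677] [0.0632 0.5428] 50.54 z [0.0421 0.1037 0.1525]
carton 3222 [0.5812 0.1531] [0.638 0.194] 48.12 z [0.0453 0.0704 0.0762]
cup 355 [0.5696 0.0091] [0.5484 0.0674] 1.29 z [0.0337 0.0586 0.0747]
```

View pics/zoom.png

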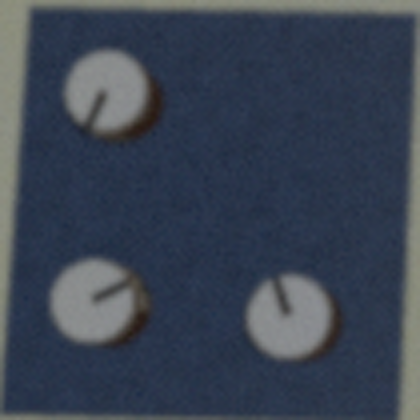

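The zoom crop shows the lids with their ridges. Jar A's ridge runs from (105,92) to (89,128), a world yaw of about 156°. B's runs from (92,299) to (135,280), about −66°. C's runs from (290,312) to (278,280), about 20°. I'll move over the pad next and refine with the wrist camera.

Emit:
drive_tool(
  motion=[
    {"x": 1,"y": -0.8,"z": 0.4,"wz": 0.8},
    {"x": 1,"y": -0.8,"z": 0.4,"wz": 0.8},
    {"x": 1,"y": -0.8,"z": 0.4,"wz": 0.8},
    {"x": 1,"y": -0.8,"z": 0.4,"wz": 0.8},
    {"x": 1,"y": -0.8,"z": 0.4,"wz": 0.8},
  ],
  fingers=1,
  grip_force=40,
)

```text
$.motion[0]: bad value
```

Emit:
drive_tool(
  motion=[
    {"x": 0.08,"y": -0.06,"wz": 0.6},
    {"x": 0.08,"y": -0.06,"wz": 0.6},
    {"x": 0.08,"y": -0.06,"wz": 0.6},
    {"x": 0.08,"y": -0.06,"wz": 0.6},
    {"x": 0.08,"y": -0.06,"wz": 0.6},
  ],
)

```text
$.motion[0]: bad value
```

```bash
python3 - <<'E'
from h import *
c=cap('wrist'); save(c,'w0.png'); print(c['mount'].round(3).tolist(),c['K'].tolist()); print({k:np.round(v,4) for k,v in robot.read_state().items() if k in('q','ee_pos','ee_rot','time')})
E
```

```text
[[0.001, 0.96, 0.28, 0.072], [1.0, -0.001, 0.0, -0.001], [0.001, 0.28, -0.96, -0.143], [0.0, 0.0, 0.0, 1.0]] [[360.71220125752416, 0.0, 317.2080364058786], [0.0, 360.71220125752416, 243.08780900684377], [0.0, 0.0, 1.0]]
{'time': np.float64(0.25), 'q': array([1.0443, 0.1044, 0.0969, 1.5639, 0.    , 1.3531]), 'ee_pos': array([0.1823, 0.5715, 0.231 ]), 'ee_rot': array([-4.831e-01, -3.104e+00,  8.000e-04])}
```

View pics/w0.png

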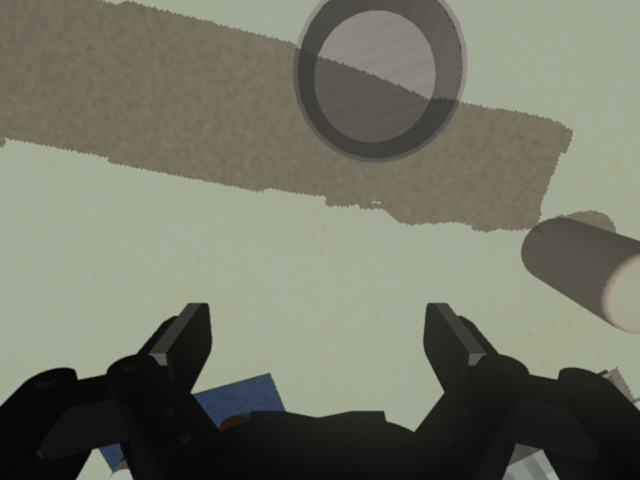

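The wrist view shows the open fingers at (190,340) and (450,340). The pad's corner shows at (240,400) and is mostly hidden. The move was refused, so I'll give all six keys.

Emit:
drive_tool(
  motion=[
    {"x": 1,"y": -0.6,"z": 0.3,"wx": 0,"wy": 0,"wz": 0.8},
    {"x": 1,"y": -0.6,"z": 0.3,"wx": 0,"wy": 0,"wz": 0.8},
    {"x": 1,"y": -0.6,"z": 0.3,"wx": 0,"wy": 0,"wz": 0.8},
    {"x": 1,"y": -0.6,"z": 0.3,"wx": 0,"wy": 0,"wz": 0.8},
    {"x": 1,"y": -0.6,"z": 0.3,"wx": 0,"wy": 0,"wz": 0.8},
  ],
  fingers=1,
  grip_force=40,
)

```text
time: 0.88
ee_pos: [0.432, 0.4215, 0.3063]
ee_rot: [-0.829, 3.03, 0.0]
ft_force: [0.9, 0.6, -0.5]
opening: 0.0855
grasp_force: 0.0
```

Emit:
drive_tool(
  motion=[
    {"x": 0.24,"y": 0,"z": 0,"wx": 0,"wy": 0,"wz": 0.6},
    {"x": 0.24,"y": 0,"z": 0,"wx": 0,"wy": 0,"wz": 0.6},
    {"x": 0.24,"y": 0,"z": 0,"wx": 0,"wy": 0,"wz": 0.6},
    {"x": 0.24,"y": 0,"z": 0,"wx": 0,"wy": 0,"wz": 0.6},
  ],
)

```text
time: 1.38
ee_pos: [0.4909, 0.4225, 0.3054]
ee_rot: [1.722, -2.626, -0.0]
ft_force: [-0.6, -0.2, 0.1]
opening: 0.0851
grasp_force: 0.0
```

```bash
python3 - <<'E'
from h import *
c=cap('wrist'); save(c,'w1.png'); print({k:np.round(v,4) for k,v in robot.read_state().items() if k in('q','ee_pos','ee_rot','time')})
E
```

```text
{'time': np.float64(1.425), 'q': array([ 5.0930e-01,  2.9370e-01,  4.4610e-01,  1.7238e+00,  1.0000e-04,
       -6.5340e-01]), 'ee_pos': array([0.4908, 0.4226, 0.3055]), 'ee_rot': array([ 1.7249e+00, -2.6251e+00, -2.0000e-04])}
```

View pics/w1.png

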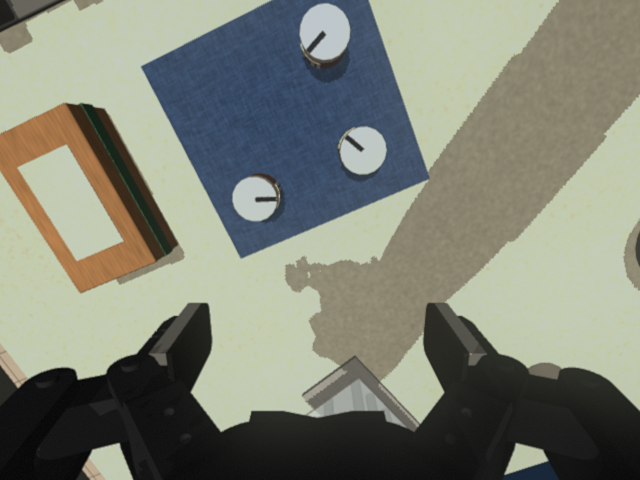

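The wrist view shows all three lids clearly: C at (325,34), B at (362,151) and A at (256,199), each with its dark ridge. The carton is on the left.

```bash
cat > jars.py <<'E'
from m import *
def jars(c,h=.052,lo=-.018,hi=.018,amin=150):
    """lid centres (pixel, world on plane h), ridge yaw, depth height"""
    P=cloud(c); im=c['pixels'].astype(int)
    w=((im.min(2)>110)&(im.max(2)-im.min(2)<40)&(P[...,2]>h+lo)&(P[...,2]<h+hi)&(c['z_map']>0)).astype(np.uint8)
    w=cv2.morphologyEx(w,cv2.MORPH_OPEN,np.ones((3,3)))
    out=[]
    for ct in cv2.findContours(w,cv2.RETR_EXTERNAL,cv2.CHAIN_APPROX_NONE)[0]:
        hull=cv2.convexHull(ct)
        if cv2.contourArea(hull)<amin: continue
        m=np.zeros(w.shape,np.uint8); cv2.fillPoly(m,[hull],1)
        X=np.array([ray(c,*p,h) for p in hull[:,0].astype(float)])
        (cx,cy),r=cv2.minEnclosingCircle(X[:,:2].astype(np.float32))
        if not .018<r<.034: continue
        if abs(r-.025)>.004: pass
        g=im.max(2); thr=np.percentile(g[m>0],70)*.62
        me=cv2.dilate(m,np.ones((3,3)))
        vv,uu=np.nonzero((g<thr)&(me>0))
        D=np.array([ray(c,u,v,h)[:2]-[cx,cy] for u,v in zip(uu,vv)]).reshape(-1,2)
        rr=np.hypot(*D.T); k=(rr>.003)&(rr<.022); v=D[k].mean(0) if k.any() else np.full(2,np.nan)
        mo=cv2.moments(hull); px=np.array([mo['m10'],mo['m01']])/mo['m00']
        out.append(dict(px=px,xy=np.array([cx,cy]),r=r,yaw=np.degrees(np.arctan2(v[1],v[0])),conc=np.linalg.norm(v)/rr[k].mean() if k.any() else 0,zd=np.median(P[...,2][m>0])))
    return out
def show(c,*a,**k):
    J=jars(c,*a,**k)
    for j in J: print(j['px'].round(1),'xy',j['xy'].round(4),'r',round(float(j['r']),4),'yaw',round(float(j['yaw']),1),'conc',round(float(j['conc']),2),'zd',round(float(j['zd']),4))
    return J
def st():
    s=robot.read_state(); R_=R.from_rotvec(s['ee_rot']).as_matrix(); y=R_[:2,1]
    print('t',round(s['time'],2),'pos',np.round(s['ee_pos'],4),'close',round(float(np.degrees(np.arctan2(y[1],y[0]))),1),'q',np.degrees(s['q']).round(0)[[0,5]],'tilt',R_[2,2].round(4),'open',round(s['opening'],4),'f',np.round(s['ft_force'],1),'gf',round(s['grasp_force'],1))
E
python3 - <<'E'
from jars import *
c=cap('wrist');J=show(c)
print('two-view'); t=cap('top');
for k in show(t):
    j=min(J,key=lambda j:np.linalg.norm(j['xy']-k['xy'])); print(tri(c,j['px'],t,k['px']).round(4))
st()
E
```

```text
[254.5 198.4] xy [0.5504 0.3884] r 0.025 yaw 156.2 conc 0.99 zd 0.0522
[362.8 150.3] xy [0.4219 0.3878] r 0.025 yaw -62.7 conc 0.99 zd 0.0522
[324.9  31.5] xy [0.4152 0.2687] r 0.025 yaw 20.1 conc 0.99 zd 0.0523
two-view
[206.8 293.7] xy [0.4164 0.2686] r 0.0241 yaw 23.6 conc 1.0 zd 0.0527
[157.5 289.8] xy [0.4231 0.3882] r 0.0243 yaw -58.1 conc 1.0 zd 0.052
[161. 237.] xy [0.553  0.3886] r 0.0245 yaw 155.3 conc 1.0 zd 0.0527
[0.4157 0.2683 0.0541]
[0.4226 0.3869 0.0586]
[0.5518 0.3887 0.0512]
t 1.52 pos [0.4907 0.4226 0.3057] close 156.2 q [ 29. -37.] tilt -1.0 open 0.0851 f [-0.3  1.5 -0.1] gf 0.0
```

Emit:
drive_tool(
  motion=[
    {"x": 0.24,"y": -0.135,"z": -0.2,"wx": 0,"wy": 0,"wz": 0},
    {"x": 0.24,"y": -0.135,"z": -0.4,"wx": 0,"wy": 0,"wz": 0},
    {"x": 0.24,"y": -0.135,"z": -0.6,"wx": 0,"wy": 0,"wz": 0},
    {"x": 0.24,"y": -0.135,"z": -0.8,"wx": 0,"wy": 0,"wz": 0},
    {"x": 0.24,"y": -0.135,"z": -0.8,"wx": 0,"wy": 0,"wz": 0},
  ],
)

```text
time: 2.15
ee_pos: [0.5477, 0.3875, 0.1012]
ee_rot: [1.712, -2.625, -0.002]
ft_force: [-0.5, 0.1, 0.9]
opening: 0.0853
grasp_force: 0.0
```

```bash
python3 -c "
from jars import *
st();show(cap('wrist'))"
```

```text
t 2.15 pos [0.5477 0.3875 0.1012] close 156.2 q [ 24. -42.] tilt -1.0 open 0.0853 f [-0.5  0.1  0.9] gf 0.0
[310.6 270.9] xy [0.5501 0.3874] r 0.0261 yaw 149.5 conc 0.98 zd 0.052
[530.4 178.1] xy [0.4232 0.3857] r 0.0272 yaw -63.9 conc 0.99 zd 0.0521
```

Emit:
drive_tool(
  motion=[
    {"x": 0.01,"y": 0,"z": -0.18,"wx": 0,"wy": 0,"wz": 0},
    {"x": 0.01,"y": 0,"z": -0.355,"wx": 0,"wy": 0,"wz": 0},
    {"x": 0.01,"y": 0,"z": -0.355,"wx": 0,"wy": 0,"wz": 0},
  ],
)

```text
time: 2.58
ee_pos: [0.5523, 0.3886, 0.0167]
ee_rot: [1.716, -2.628, -0.001]
ft_force: [-0.3, 0.3, 0.8]
opening: 0.0852
grasp_force: 0.0
```

Emit:
drive_tool(
  motion=[
    {"x": 0,"y": 0,"z": 0,"wx": 0,"wy": 0,"wz": 0},
    {"x": 0,"y": 0,"z": 0,"wx": 0,"wy": 0,"wz": 0},
    {"x": 0,"y": 0,"z": 0,"wx": 0,"wy": 0,"wz": 0},
    {"x": 0,"y": 0,"z": 0,"wx": 0,"wy": 0,"wz": 0},
    {"x": 0,"y": 0,"z": 0,"wx": 0,"wy": 0,"wz": 0},
  ],
  fingers=-1,
  grip_force=40,
)

```text
time: 3.2
ee_pos: [0.5551, 0.3899, 0.0208]
ee_rot: [-1.716, 2.626, -0.001]
ft_force: [-0.9, -0.3, 8.3]
opening: 0.0492
grasp_force: 40.5
```

Emit:
drive_tool(
  motion=[
    {"x": 0,"y": 0,"z": 0.2,"wx": 0,"wy": 0,"wz": 0},
    {"x": 0,"y": 0,"z": 0.4,"wx": 0,"wy": 0,"wz": 0},
    {"x": 0,"y": 0,"z": 0.6,"wx": 0,"wy": 0,"wz": 0},
    {"x": 0,"y": 0,"z": 0.6,"wx": 0,"wy": 0,"wz": 0},
  ],
)

```text
time: 3.7
ee_pos: [0.556, 0.3902, 0.1745]
ee_rot: [-1.712, 2.622, -0.002]
ft_force: [0.1, 0.2, -1.3]
opening: 0.049
grasp_force: 41.8
```

```bash
python3 -c "
from jars import *
st();c=cap('wrist');show(c,h=.22,lo=-.03,hi=.03);st();t=cap('top');show(t,h=.21,lo=-.03,hi=.03)
P=cloud(c);print(P[240:330:15,320].round(3))
save(c,'w2.png')"
```

```text
t 3.7 pos [0.556  0.3902 0.1745] close 156.3 q [ 24. -42.] tilt -0.9999 open 0.049 f [ 0.1  0.2 -1.3] gf 41.8
[316.8 334.4] xy [0.5489 0.3779] r 0.0236 yaw -171.7 conc 0.55 zd 0.2057
t 3.75 pos [0.5549 0.3897 0.1711] close 156.3 q [ 24. -42.] tilt -1.0 open 0.0486 f [ 0.2 -0.5 -0.3] gf 41.8
[[0.543 0.366 0.158]
 [0.543 0.366 0.18 ]
 [0.543 0.366 0.198]
 [0.544 0.368 0.205]
 [0.546 0.373 0.205]
 [0.548 0.378 0.205]]
```

View pics/w2.png

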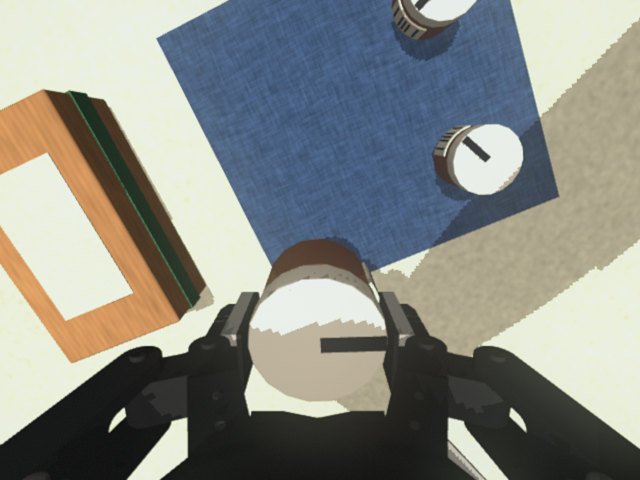

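The wrist view shows jar A in the grip, with its lid centred near (318,341) and upright. The lid top is 34 mm above the TCP, so the jar's underside is 18 mm below it.

Emit:
drive_tool(
  motion=[
    {"x": 0.028,"y": -0.196,"z": 0,"wx": 0,"wy": 0,"wz": -0.176},
    {"x": 0.056,"y": -0.392,"z": 0,"wx": 0,"wy": 0,"wz": -0.352},
    {"x": 0.084,"y": -0.588,"z": 0,"wx": 0,"wy": 0,"wz": -0.528},
    {"x": 0.112,"y": -0.784,"z": 0,"wx": 0,"wy": 0,"wz": -0.704},
    {"x": 0.14,"y": -0.98,"z": 0,"wx": 0,"wy": 0,"wz": -0.88},
  ],
)

```text
time: 4.42
ee_pos: [0.5874, 0.1423, 0.1655]
ee_rot: [0.36, -3.119, -0.0]
ft_force: [-0.2, -0.1, -0.8]
opening: 0.049
grasp_force: 41.8
```

Emit:
drive_tool(
  motion=[
    {"x": 0.028,"y": -0.196,"z": 0,"wx": 0,"wy": 0,"wz": -0.176},
    {"x": 0.056,"y": -0.392,"z": 0,"wx": 0,"wy": 0,"wz": -0.352},
    {"x": 0.084,"y": -0.588,"z": 0,"wx": 0,"wy": 0,"wz": -0.528},
    {"x": 0.112,"y": -0.784,"z": 0,"wx": 0,"wy": 0,"wz": -0.704},
    {"x": 0.14,"y": -0.98,"z": 0,"wx": 0,"wy": 0,"wz": -0.88},
  ],
)

```text
time: 5.05
ee_pos: [0.6225, -0.1024, 0.1655]
ee_rot: [-1.065, -2.953, -0.0]
ft_force: [-0.1, -0.8, -1.1]
opening: 0.0487
grasp_force: 41.8
```

Emit:
drive_tool(
  motion=[
    {"x": 0,"y": 0,"z": 0,"wx": 0,"wy": 0,"wz": -0.176},
    {"x": 0,"y": 0,"z": 0,"wx": 0,"wy": 0,"wz": -0.352},
    {"x": 0,"y": 0,"z": 0,"wx": 0,"wy": 0,"wz": -0.528},
    {"x": 0,"y": 0,"z": 0,"wx": 0,"wy": 0,"wz": -0.704},
    {"x": 0,"y": 0,"z": 0,"wx": 0,"wy": 0,"wz": -0.88},
  ],
)

```text
time: 5.68
ee_pos: [0.6224, -0.1008, 0.1654]
ee_rot: [-2.267, -2.172, 0.002]
ft_force: [0.6, 0.2, -1.6]
opening: 0.049
grasp_force: 41.8
```

```bash
python3 - <<'E'
from jars import *
c=cap('wrist');st();save(c,'w3.png')
P=cloud(c);z=P[...,2];print('ledge',[ (int((m:=(abs(z-h)<.006)&(abs(P[...,0]-x)<.05)&(abs(P[...,1]+.02)<.2)).sum()),np.round(cv2.minAreaRect(P[m][:,:2].astype(np.float32)),4) if False else [np.round(a,4) for a in cv2.minAreaRect(P[m][:,:2].astype(np.float32))]) for h,x in((.05,.628),(.074,.72))])
E
```

```text
t 5.72 pos [ 0.6224 -0.1008  0.1655] close -3.0 q [-21.  72.] tilt -1.0 open 0.0491 f [-0.5  0.3 -0.4] gf 41.8
ledge [(10566, [array([ 0.6256, -0.0264]), array([0.1588, 0.0301]), np.float64(88.0812)]), (18472, [array([ 0.7184, -0.0556]), array([0.1967, 0.0376]), np.float64(88.0769)])]
```

View pics/w3.png

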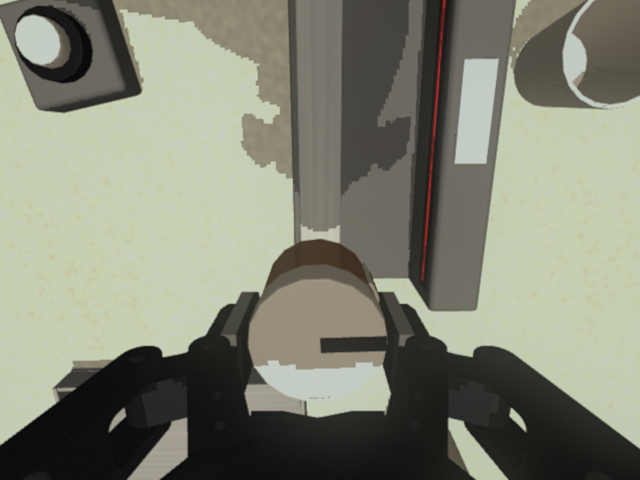

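The wrist view shows jar A held above the ledge at about (318,341), with its ridge pointing right towards the reader bar. The ledge strip is at u 295–340. The button is at (50,40). Lowering now.

Emit:
drive_tool(
  motion=[
    {"x": 0.003,"y": 0,"z": -0.15,"wx": 0,"wy": 0,"wz": 0.01},
    {"x": 0.003,"y": 0,"z": -0.28,"wx": 0,"wy": 0,"wz": 0.01},
    {"x": 0.003,"y": 0,"z": -0.34,"wx": 0,"wy": 0,"wz": 0.01},
    {"x": 0.003,"y": 0,"z": -0.365,"wx": 0,"wy": 0,"wz": 0.01},
    {"x": 0.003,"y": 0,"z": -0.365,"wx": 0,"wy": 0,"wz": 0.01},
  ],
)

```text
time: 6.35
ee_pos: [0.6242, -0.1012, 0.0763]
ee_rot: [2.249, 2.193, 0.0]
ft_force: [0.1, 0.2, -0.4]
opening: 0.0492
grasp_force: 41.9
```

Emit:
drive_tool(
  motion=[
    {"x": 0,"y": 0,"z": -0.005,"wx": 0,"wy": 0,"wz": 0},
    {"x": 0,"y": 0,"z": -0.01,"wx": 0,"wy": 0,"wz": 0},
    {"x": 0,"y": 0,"z": -0.015,"wx": 0,"wy": 0,"wz": 0},
    {"x": 0,"y": 0,"z": -0.015,"wx": 0,"wy": 0,"wz": 0},
  ],
)

```text
time: 6.85
ee_pos: [0.624, -0.1011, 0.0721]
ee_rot: [2.25, 2.192, 0.0]
ft_force: [0.0, -0.4, -0.7]
opening: 0.0488
grasp_force: 41.9
```

```bash
python3 - <<'E'
from jars import *
c=cap('wrist');st();P=cloud(c);print('lid z',P[310:370:20,300:340:10,2].round(4).tolist())
E
```

```text
t 6.9 pos [ 0.624  -0.1011  0.0721] close -1.5 q [-21.  70.] tilt -1.0 open 0.049 f [ 0.2  0.2 -1.4] gf 41.9
lid z [[0.1035, 0.1029, 0.1034, 0.1031], [0.1042, 0.1033, 0.1035, 0.1034], [0.103, 0.1035, 0.1037, 0.105]]
```

Emit:
drive_tool(
  motion=[
    {"x": 0,"y": 0,"z": -0.004,"wx": 0,"wy": 0,"wz": 0},
    {"x": 0,"y": 0,"z": -0.008,"wx": 0,"wy": 0,"wz": 0},
    {"x": 0,"y": 0,"z": -0.008,"wx": 0,"wy": 0,"wz": 0},
    {"x": 0,"y": 0,"z": -0.008,"wx": 0,"wy": 0,"wz": 0},
  ],
)

```text
time: 7.4
ee_pos: [0.6241, -0.1011, 0.0708]
ee_rot: [2.25, 2.192, 0.0]
ft_force: [-2.4, 2.2, 5.6]
opening: 0.0488
grasp_force: 42.6
```

Emit:
drive_tool(
  motion=[
    {"x": 0,"y": 0,"z": 0.003,"wx": 0,"wy": 0,"wz": 0},
    {"x": 0,"y": 0,"z": 0.003,"wx": 0,"wy": 0,"wz": 0},
    {"x": 0,"y": 0,"z": 0.003,"wx": 0,"wy": 0,"wz": 0},
    {"x": 0,"y": 0,"z": 0.003,"wx": 0,"wy": 0,"wz": 0},
    {"x": 0,"y": 0,"z": 0.003,"wx": 0,"wy": 0,"wz": 0},
  ],
  fingers=1,
)

```text
time: 8.02
ee_pos: [0.624, -0.1011, 0.0708]
ee_rot: [2.25, 2.192, 0.0]
ft_force: [0.2, 0.1, -0.5]
opening: 0.0855
grasp_force: 0.0
```

Emit:
drive_tool(
  motion=[
    {"x": 0,"y": 0,"z": 0.1,"wx": 0,"wy": 0,"wz": 0},
    {"x": 0,"y": 0,"z": 0.3,"wx": 0,"wy": 0,"wz": 0},
    {"x": 0,"y": 0,"z": 0.5,"wx": 0,"wy": 0,"wz": 0},
    {"x": 0,"y": 0,"z": 0.7,"wx": 0,"wy": 0,"wz": 0},
    {"x": 0,"y": 0,"z": 0.7,"wx": 0,"wy": 0,"wz": 0},
  ],
)

```text
time: 8.65
ee_pos: [0.6258, -0.1018, 0.251]
ee_rot: [2.245, 2.187, 0.005]
ft_force: [1.4, -0.0, 0.3]
opening: 0.0857
grasp_force: 0.0
```

```bash
python3 - <<'E'
from jars import *
c=cap('wrist');st();show(c,.102);print('top');show(cap('top'),.102);show(cap('top'))
E
```

```text
t 8.7 pos [ 0.625  -0.1015  0.2481] close -1.5 q [-21.  70.] tilt -1.0 open 0.0857 f [-0.1  0.  -0.9] gf 0.0
[313.8 222.7] xy [ 0.623  -0.0995] r 0.025 yaw 0.4 conc 0.99 zd 0.1022
top
[456.6 178.2] xy [ 0.705 -0.325] r 0.028 yaw 10.1 conc 0.93 zd 0.1077
[207.  293.6] xy [0.4165 0.2684] r 0.0254 yaw 24.1 conc 1.0 zd 0.0521
[157.9 289.9] xy [0.4233 0.3878] r 0.0253 yaw -59.4 conc 1.0 zd 0.0521
```

Emit:
drive_tool(
  motion=[
    {"x": -0.1,"y": 0.2,"z": 0,"wx": 0,"wy": 0,"wz": 0.1},
    {"x": -0.2,"y": 0.4,"z": 0,"wx": 0,"wy": 0,"wz": 0.2},
    {"x": -0.3,"y": 0.6,"z": 0,"wx": 0,"wy": 0,"wz": 0.3},
    {"x": -0.4,"y": 0.8,"z": 0,"wx": 0,"wy": 0,"wz": 0.358},
    {"x": -0.5,"y": 0.9,"z": 0,"wx": 0,"wy": 0,"wz": 0.358},
  ],
)

```text
time: 9.43
ee_pos: [0.497, 0.126, 0.244]
ee_rot: [-1.797, -2.574, 0.002]
ft_force: [0.7, 0.8, 0.2]
opening: 0.0855
grasp_force: 0.0
```

Emit:
drive_tool(
  motion=[
    {"x": -0.15,"y": 0.2,"z": 0,"wx": 0,"wy": 0,"wz": 0},
    {"x": -0.33,"y": 0.4,"z": -0.1,"wx": 0,"wy": 0,"wz": 0},
    {"x": -0.335,"y": 0.58,"z": -0.3,"wx": 0,"wy": 0,"wz": 0},
    {"x": -0.335,"y": 0.58,"z": -0.5,"wx": 0,"wy": 0,"wz": 0},
    {"x": -0.335,"y": 0.58,"z": -0.5,"wx": 0,"wy": 0,"wz": 0},
  ],
)

```text
time: 10.05
ee_pos: [0.4108, 0.2682, 0.1152]
ee_rot: [-1.797, -2.57, 0.013]
ft_force: [0.2, -0.7, 0.5]
opening: 0.0854
grasp_force: 0.0
```

```bash
python3 - <<'E'
from jars import *
c=cap('wrist');st();show(c)
E
```

```text
t 10.1 pos [0.4131 0.2683 0.1188] close 20.0 q [18. 88.] tilt -1.0 open 0.0855 f [ 0.4 -0.3  0.6] gf 0.0
[327.  261.5] xy [0.4149 0.2685] r 0.025 yaw 20.7 conc 0.99 zd 0.0521
[420.3  60.5] xy [0.4216 0.3881] r 0.0246 yaw -60.2 conc 0.99 zd 0.0521
```

Emit:
drive_tool(
  motion=[
    {"x": 0.007,"y": 0,"z": -0.2,"wx": 0,"wy": 0,"wz": 0},
    {"x": 0.007,"y": 0,"z": -0.39,"wx": 0,"wy": 0,"wz": 0},
    {"x": 0.007,"y": 0,"z": -0.39,"wx": 0,"wy": 0,"wz": 0},
    {"x": 0.007,"y": 0,"z": -0.39,"wx": 0,"wy": 0,"wz": 0},
  ],
)

```text
time: 10.6
ee_pos: [0.419, 0.269, 0.0265]
ee_rot: [1.802, 2.571, 0.004]
ft_force: [0.6, 0.1, 0.2]
opening: 0.0854
grasp_force: 0.0
```

Emit:
drive_tool(
  motion=[
    {"x": 0,"y": 0,"z": 0,"wx": 0,"wy": 0,"wz": 0},
    {"x": 0,"y": 0,"z": 0,"wx": 0,"wy": 0,"wz": 0},
    {"x": 0,"y": 0,"z": 0,"wx": 0,"wy": 0,"wz": 0},
    {"x": 0,"y": 0,"z": 0,"wx": 0,"wy": 0,"wz": 0},
    {"x": 0,"y": 0,"z": 0,"wx": 0,"wy": 0,"wz": 0},
  ],
  fingers=-1,
)

```text
time: 11.22
ee_pos: [0.418, 0.2692, 0.0252]
ee_rot: [1.801, 2.572, 0.003]
ft_force: [-0.8, -1.6, 9.4]
opening: 0.0485
grasp_force: 40.3
```

Emit:
drive_tool(
  motion=[
    {"x": 0,"y": 0,"z": 0.2,"wx": 0,"wy": 0,"wz": 0},
    {"x": 0,"y": 0,"z": 0.4,"wx": 0,"wy": 0,"wz": 0},
    {"x": 0,"y": 0,"z": 0.6,"wx": 0,"wy": 0,"wz": 0},
    {"x": 0,"y": 0,"z": 0.6,"wx": 0,"wy": 0,"wz": 0},
    {"x": 0,"y": 0,"z": 0.6,"wx": 0,"wy": 0,"wz": 0},
  ],
)

```text
time: 11.85
ee_pos: [0.4168, 0.2689, 0.1729]
ee_rot: [-1.802, -2.573, 0.0]
ft_force: [-0.3, -0.9, -2.7]
opening: 0.049
grasp_force: 42.6
```

```bash
cat >> jars.py <<'E'
def held():
    c=cap('wrist'); st(); P=cloud(c); z=np.median(P[315:370,290:315,2]); tip=robot.read_state()['ee_pos'][2]
    im=c['pixels'].astype(int).max(2)
    w=((im>100)&(abs(P[...,2]-z)<.006)).astype(np.uint8)
    cs=cv2.findContours(w,cv2.RETR_EXTERNAL,cv2.CHAIN_APPROX_NONE)[0]; h=cv2.convexHull(max(cs,key=cv2.contourArea))
    X=np.array([ray(c,*p,z) for p in h[:,0].astype(float)]); o,r=cv2.minEnclosingCircle(X[:,:2].astype(np.float32))
    print('lid z',z.round(4),'above tcp',round(z-tip,4),'centre',np.round(o,4),'r',round(r,4), 'underside',round(z-.052,4))
E
python3 -c "
from jars import *
held()"
```

```text
t 11.9 pos [0.4163 0.2687 0.172 ] close 20.0 q [18. 88.] tilt -1.0 open 0.0489 f [-0.6 -0.8 -1.4] gf 42.6
lid z 0.1997 above tcp 0.0277 centre [0.413  0.2687] r 0.0276 underside 0.1477
```

Emit:
drive_tool(
  motion=[
    {"x": 0.12,"y": -0.16,"z": 0,"wx": 0,"wy": 0,"wz": -0.04},
    {"x": 0.24,"y": -0.32,"z": 0,"wx": 0,"wy": 0,"wz": -0.08},
    {"x": 0.36,"y": -0.48,"z": 0,"wx": 0,"wy": 0,"wz": -0.12},
    {"x": 0.48,"y": -0.64,"z": 0,"wx": 0,"wy": 0,"wz": -0.16},
    {"x": 0.6,"y": -0.8,"z": 0,"wx": 0,"wy": 0,"wz": -0.2},
  ],
)

```text
time: 12.52
ee_pos: [0.5668, 0.0675, 0.1713]
ee_rot: [-2.062, -2.367, 0.002]
ft_force: [0.2, 1.0, -0.9]
opening: 0.0487
grasp_force: 42.5
```

Emit:
drive_tool(
  motion=[
    {"x": 0.12,"y": -0.16,"z": 0,"wx": 0,"wy": 0,"wz": -0.06},
    {"x": 0.2,"y": -0.28,"z": 0,"wx": 0,"wy": 0,"wz": -0.12},
    {"x": 0.252,"y": -0.324,"z": 0,"wx": 0,"wy": 0,"wz": -0.167},
    {"x": 0.252,"y": -0.324,"z": 0,"wx": 0,"wy": 0,"wz": -0.167},
    {"x": 0.252,"y": -0.324,"z": 0,"wx": 0,"wy": 0,"wz": -0.167},
  ],
)

```text
time: 13.15
ee_pos: [0.629, -0.0114, 0.1722]
ee_rot: [-2.258, -2.182, 0.002]
ft_force: [0.1, 0.2, -1.3]
opening: 0.0488
grasp_force: 42.5
```

```bash
python3 -c "
from jars import *
held()"
```

```text
t 13.2 pos [ 0.6292 -0.0113  0.1726] close -1.9 q [-13.  79.] tilt -1.0 open 0.049 f [ 0.4 -0.3 -1.9] gf 42.5
lid z 0.1991 above tcp 0.0264 centre [ 0.6276 -0.0104] r 0.0255 underside 0.1471
```

Emit:
drive_tool(
  motion=[
    {"x": -0.006,"y": 0,"z": -0.15,"wx": 0,"wy": 0,"wz": 0},
    {"x": -0.006,"y": 0,"z": -0.3,"wx": 0,"wy": 0,"wz": 0},
    {"x": -0.006,"y": 0,"z": -0.35,"wx": 0,"wy": 0,"wz": 0},
    {"x": -0.006,"y": 0,"z": -0.375,"wx": 0,"wy": 0,"wz": 0},
    {"x": -0.006,"y": 0,"z": -0.375,"wx": 0,"wy": 0,"wz": 0},
  ],
)

```text
time: 13.82
ee_pos: [0.629, -0.012, 0.0806]
ee_rot: [2.259, 2.181, 0.001]
ft_force: [-0.1, -0.1, -0.6]
opening: 0.0491
grasp_force: 42.5
```

Emit:
drive_tool(
  motion=[
    {"x": 0,"y": 0,"z": -0.004,"wx": 0,"wy": 0,"wz": 0},
    {"x": 0,"y": 0,"z": -0.008,"wx": 0,"wy": 0,"wz": 0},
    {"x": 0,"y": 0,"z": -0.008,"wx": 0,"wy": 0,"wz": 0},
    {"x": 0,"y": 0,"z": -0.008,"wx": 0,"wy": 0,"wz": 0},
  ],
)

```text
time: 14.32
ee_pos: [0.6285, -0.0121, 0.0777]
ee_rot: [2.26, 2.182, 0.0]
ft_force: [-0.7, -0.3, -0.9]
opening: 0.0487
grasp_force: 42.5
```

```bash
python3 -c "
from jars import *
held()"
```

```text
t 14.38 pos [ 0.6285 -0.0121  0.0776] close -2.0 q [-13.  79.] tilt -1.0 open 0.049 f [-0.1  0.1 -0.6] gf 42.5
lid z 0.1045 above tcp 0.0269 centre [ 0.6246 -0.0114] r 0.0276 underside 0.0525
```

2.5 mm left to lower.

Emit:
drive_tool(
  motion=[
    {"x": 0,"y": 0,"z": -0.005,"wx": 0,"wy": 0,"wz": 0},
    {"x": 0,"y": 0,"z": -0.01,"wx": 0,"wy": 0,"wz": 0},
    {"x": 0,"y": 0,"z": -0.01,"wx": 0,"wy": 0,"wz": 0},
    {"x": 0,"y": 0,"z": -0.01,"wx": 0,"wy": 0,"wz": 0},
  ],
)

```text
time: 14.88
ee_pos: [0.6285, -0.0121, 0.0753]
ee_rot: [2.26, 2.182, 0.0]
ft_force: [-2.0, 0.9, 1.8]
opening: 0.0488
grasp_force: 42.8
```

Emit:
drive_tool(
  motion=[
    {"x": 0,"y": 0,"z": -0.001,"wx": 0,"wy": 0,"wz": 0},
    {"x": 0,"y": 0,"z": -0.001,"wx": 0,"wy": 0,"wz": 0},
    {"x": 0,"y": 0,"z": -0.001,"wx": 0,"wy": 0,"wz": 0},
    {"x": 0,"y": 0,"z": -0.001,"wx": 0,"wy": 0,"wz": 0},
    {"x": 0,"y": 0,"z": -0.001,"wx": 0,"wy": 0,"wz": 0},
  ],
  fingers=1,
)

```text
time: 15.5
ee_pos: [0.6285, -0.0121, 0.0748]
ee_rot: [2.26, 2.182, 0.0]
ft_force: [0.4, -0.8, -0.6]
opening: 0.0855
grasp_force: 0.0
```

Emit:
drive_tool(
  motion=[
    {"x": 0,"y": 0,"z": 0.1,"wx": 0,"wy": 0,"wz": 0},
    {"x": 0,"y": 0,"z": 0.3,"wx": 0,"wy": 0,"wz": 0},
    {"x": 0,"y": 0,"z": 0.5,"wx": 0,"wy": 0,"wz": 0},
    {"x": 0,"y": 0,"z": 0.7,"wx": 0,"wy": 0,"wz": 0},
    {"x": 0,"y": 0,"z": 0.7,"wx": 0,"wy": 0,"wz": 0},
  ],
)

```text
time: 16.12
ee_pos: [0.6304, -0.0125, 0.255]
ee_rot: [2.256, 2.177, 0.007]
ft_force: [0.3, 0.0, 0.0]
opening: 0.0853
grasp_force: 0.0
```

```bash
python3 - <<'E'
from jars import *
c=cap('wrist');st();show(c,.102)
E
```

```text
t 16.18 pos [ 0.6296 -0.0123  0.2521] close -2.0 q [-13.  79.] tilt -1.0 open 0.0855 f [-0.   0.2 -0.4] gf 0.0
[312.6 317.7] xy [ 0.6233 -0.0993] r 0.025 yaw -2.5 conc 0.99 zd 0.1023
[313.6 224.2] xy [ 0.6275 -0.0121] r 0.025 yaw -1.4 conc 0.99 zd 0.1022
```

Emit:
drive_tool(
  motion=[
    {"x": -0.1,"y": 0.2,"z": 0,"wx": 0,"wy": 0,"wz": -0.1},
    {"x": -0.2,"y": 0.4,"z": 0,"wx": 0,"wy": 0,"wz": -0.2},
    {"x": -0.3,"y": 0.6,"z": 0,"wx": 0,"wy": 0,"wz": -0.3},
    {"x": -0.4,"y": 0.8,"z": 0,"wx": 0,"wy": 0,"wz": -0.383},
    {"x": -0.5,"y": 1.0,"z": 0,"wx": 0,"wy": 0,"wz": -0.383},
  ],
)

```text
time: 16.8
ee_pos: [0.5019, 0.2392, 0.2482]
ee_rot: [-2.651, -1.685, 0.003]
ft_force: [0.3, 0.5, 0.4]
opening: 0.0855
grasp_force: 0.0
```

Emit:
drive_tool(
  motion=[
    {"x": -0.11,"y": 0.2,"z": 0,"wx": 0,"wy": 0,"wz": 0},
    {"x": -0.22,"y": 0.4,"z": -0.1,"wx": 0,"wy": 0,"wz": 0},
    {"x": -0.331,"y": 0.6,"z": -0.2,"wx": 0,"wy": 0,"wz": 0},
    {"x": -0.331,"y": 0.6,"z": -0.4,"wx": 0,"wy": 0,"wz": 0},
    {"x": -0.331,"y": 0.6,"z": -0.5,"wx": 0,"wy": 0,"wz": 0},
  ],
)

```text
time: 17.42
ee_pos: [0.418, 0.3876, 0.1202]
ee_rot: [-2.648, -1.69, 0.008]
ft_force: [-0.9, -0.1, 0.7]
opening: 0.0853
grasp_force: 0.0
```

```bash
python3 - <<'E'
from jars import *
c=cap('wrist');c=cap('wrist');st();show(c)
E
```

```text
t 17.52 pos [0.4178 0.3866 0.1199] close -25.0 q [ 30. 145.] tilt -1.0 open 0.0856 f [ 0.   0.3 -0.2] gf 0.0
[325.2 250.6] xy [0.4219 0.3883] r 0.0251 yaw -63.4 conc 0.99 zd 0.0522
```

Emit:
drive_tool(
  motion=[
    {"x": 0.014,"y": 0.006,"z": -0.2,"wx": 0,"wy": 0,"wz": 0},
    {"x": 0.014,"y": 0.006,"z": -0.385,"wx": 0,"wy": 0,"wz": 0},
    {"x": 0.014,"y": 0.006,"z": -0.385,"wx": 0,"wy": 0,"wz": 0},
    {"x": 0.014,"y": 0.006,"z": -0.385,"wx": 0,"wy": 0,"wz": 0},
  ],
)

```text
time: 18.02
ee_pos: [0.4253, 0.3899, 0.0309]
ee_rot: [2.65, 1.687, 0.004]
ft_force: [0.0, 0.1, 1.5]
opening: 0.0857
grasp_force: 0.0
```

Emit:
drive_tool(
  motion=[
    {"x": 0,"y": 0,"z": 0,"wx": 0,"wy": 0,"wz": 0},
    {"x": 0,"y": 0,"z": 0,"wx": 0,"wy": 0,"wz": 0},
    {"x": 0,"y": 0,"z": 0,"wx": 0,"wy": 0,"wz": 0},
    {"x": 0,"y": 0,"z": 0,"wx": 0,"wy": 0,"wz": 0},
    {"x": 0,"y": 0,"z": 0,"wx": 0,"wy": 0,"wz": 0},
  ],
  fingers=-1,
)

```text
time: 18.65
ee_pos: [0.4252, 0.39, 0.0305]
ee_rot: [2.65, 1.688, 0.004]
ft_force: [-1.8, -1.2, 8.2]
opening: 0.0487
grasp_force: 40.5
```

Emit:
drive_tool(
  motion=[
    {"x": 0,"y": 0,"z": 0.2,"wx": 0,"wy": 0,"wz": 0},
    {"x": 0,"y": 0,"z": 0.4,"wx": 0,"wy": 0,"wz": 0},
    {"x": 0,"y": 0,"z": 0.6,"wx": 0,"wy": 0,"wz": 0},
    {"x": 0,"y": 0,"z": 0.6,"wx": 0,"wy": 0,"wz": 0},
    {"x": 0,"y": 0,"z": 0.6,"wx": 0,"wy": 0,"wz": 0},
  ],
)

```text
time: 19.27
ee_pos: [0.4242, 0.3894, 0.1784]
ee_rot: [2.65, 1.688, 0.0]
ft_force: [0.0, 0.1, -1.7]
opening: 0.0483
grasp_force: 42.1
```

```bash
python3 -c "
from jars import *
held()"
```

```text
t 19.32 pos [0.4237 0.3891 0.1774] close -25.0 q [ 30. 145.] tilt -1.0 open 0.0482 f [ 0.3 -0.5 -2.2] gf 42.1
lid z 0.1999 above tcp 0.0225 centre [0.4211 0.3888] r 0.0265 underside 0.1479
```

Emit:
drive_tool(
  motion=[
    {"x": 0.088,"y": -0.14,"z": 0,"wx": 0,"wy": 0,"wz": 0.1},
    {"x": 0.176,"y": -0.28,"z": 0,"wx": 0,"wy": 0,"wz": 0.2},
    {"x": 0.264,"y": -0.42,"z": 0,"wx": 0,"wy": 0,"wz": 0.3},
    {"x": 0.352,"y": -0.56,"z": 0,"wx": 0,"wy": 0,"wz": 0.4},
    {"x": 0.44,"y": -0.7,"z": 0,"wx": 0,"wy": 0,"wz": 0.5},
  ],
)

```text
time: 19.95
ee_pos: [0.5339, 0.213, 0.1768]
ee_rot: [-2.118, -2.318, 0.003]
ft_force: [0.4, 0.2, -0.6]
opening: 0.0487
grasp_force: 42.1
```

Emit:
drive_tool(
  motion=[
    {"x": 0.1,"y": -0.14,"z": 0,"wx": 0,"wy": 0,"wz": 0.13},
    {"x": 0.2,"y": -0.28,"z": 0,"wx": 0,"wy": 0,"wz": 0.26},
    {"x": 0.3,"y": -0.42,"z": 0,"wx": 0,"wy": 0,"wz": 0.39},
    {"x": 0.388,"y": -0.544,"z": 0,"wx": 0,"wy": 0,"wz": 0.517},
    {"x": 0.388,"y": -0.544,"z": 0,"wx": 0,"wy": 0,"wz": 0.517},
  ],
)

```text
time: 20.58
ee_pos: [0.6313, 0.0761, 0.1762]
ee_rot: [-1.428, -2.795, 0.002]
ft_force: [0.2, 0.6, -0.0]
opening: 0.0486
grasp_force: 42.2
```

```bash
python3 -c "
from jars import *
cap('wrist');held()"
```

```text
t 20.68 pos [0.6303 0.0785 0.177 ] close 35.9 q [-5. 49.] tilt -1.0 open 0.0485 f [-0.5  0.8 -1.2] gf 42.2
lid z 0.1981 above tcp 0.0211 centre [0.631  0.0761] r 0.0251 underside 0.1461
```

Emit:
drive_tool(
  motion=[
    {"x": -0.006,"y": 0,"z": -0.15,"wx": 0,"wy": 0,"wz": 0},
    {"x": -0.006,"y": 0,"z": -0.3,"wx": 0,"wy": 0,"wz": 0},
    {"x": -0.006,"y": 0,"z": -0.35,"wx": 0,"wy": 0,"wz": 0},
    {"x": -0.006,"y": 0,"z": -0.375,"wx": 0,"wy": 0,"wz": 0},
    {"x": -0.006,"y": 0,"z": -0.375,"wx": 0,"wy": 0,"wz": 0},
  ],
)

```text
time: 21.3
ee_pos: [0.6301, 0.0787, 0.0858]
ee_rot: [1.425, 2.798, 0.001]
ft_force: [-0.0, 0.3, -0.7]
opening: 0.0487
grasp_force: 42.2
```

Emit:
drive_tool(
  motion=[
    {"x": 0,"y": 0,"z": -0.004,"wx": 0,"wy": 0,"wz": 0},
    {"x": 0,"y": 0,"z": -0.008,"wx": 0,"wy": 0,"wz": 0},
    {"x": 0,"y": 0,"z": -0.008,"wx": 0,"wy": 0,"wz": 0},
    {"x": 0,"y": 0,"z": -0.008,"wx": 0,"wy": 0,"wz": 0},
  ],
)

```text
time: 21.8
ee_pos: [0.6298, 0.0784, 0.083]
ee_rot: [1.426, 2.799, 0.0]
ft_force: [-0.2, -0.0, -1.3]
opening: 0.0486
grasp_force: 42.2
```

```bash
python3 -c "
from jars import *
held()"
```

```text
t 21.85 pos [0.6298 0.0784 0.0829] close 36.0 q [-5. 49.] tilt -1.0 open 0.0487 f [ 0.7 -0.7 -0.6] gf 42.2
lid z 0.1044 above tcp 0.0215 centre [0.6297 0.0766] r 0.0249 underside 0.0524
```

Emit:
drive_tool(
  motion=[
    {"x": 0,"y": 0,"z": -0.005,"wx": 0,"wy": 0,"wz": 0},
    {"x": 0,"y": 0,"z": -0.01,"wx": 0,"wy": 0,"wz": 0},
    {"x": 0,"y": 0,"z": -0.01,"wx": 0,"wy": 0,"wz": 0},
    {"x": 0,"y": 0,"z": -0.01,"wx": 0,"wy": 0,"wz": 0},
  ],
)

```text
time: 22.35
ee_pos: [0.6298, 0.0783, 0.0806]
ee_rot: [1.426, 2.799, 0.0]
ft_force: [-0.5, -0.3, 3.0]
opening: 0.0489
grasp_force: 42.5
```

Emit:
drive_tool(
  motion=[
    {"x": 0,"y": 0,"z": -0.001,"wx": 0,"wy": 0,"wz": 0},
    {"x": 0,"y": 0,"z": -0.001,"wx": 0,"wy": 0,"wz": 0},
    {"x": 0,"y": 0,"z": -0.001,"wx": 0,"wy": 0,"wz": 0},
    {"x": 0,"y": 0,"z": -0.001,"wx": 0,"wy": 0,"wz": 0},
    {"x": 0,"y": 0,"z": -0.001,"wx": 0,"wy": 0,"wz": 0},
  ],
  fingers=1,
)

```text
time: 22.98
ee_pos: [0.6297, 0.0784, 0.0801]
ee_rot: [1.426, 2.799, 0.0]
ft_force: [-0.1, -0.2, 0.4]
opening: 0.0855
grasp_force: 0.0
```

Emit:
drive_tool(
  motion=[
    {"x": 0,"y": 0,"z": 0.1,"wx": 0,"wy": 0,"wz": 0},
    {"x": 0,"y": 0,"z": 0.3,"wx": 0,"wy": 0,"wz": 0},
    {"x": 0,"y": 0,"z": 0.5,"wx": 0,"wy": 0,"wz": 0},
    {"x": 0,"y": 0,"z": 0.7,"wx": 0,"wy": 0,"wz": 0},
    {"x": 0,"y": 0,"z": 0.7,"wx": 0,"wy": 0,"wz": 0},
  ],
)

```text
time: 23.6
ee_pos: [0.6316, 0.0783, 0.2603]
ee_rot: [1.423, 2.793, 0.005]
ft_force: [-0.2, -0.2, -0.9]
opening: 0.0853
grasp_force: 0.0
```

Emit:
drive_tool(
  motion=[
    {"x": -0.15,"y": -0.05,"z": 0,"wx": 0,"wy": 0,"wz": -0.15},
    {"x": -0.3,"y": -0.1,"z": 0,"wx": 0,"wy": 0,"wz": -0.3},
    {"x": -0.4,"y": -0.2,"z": 0,"wx": 0,"wy": 0,"wz": -0.45},
    {"x": -0.4,"y": -0.3,"z": 0,"wx": 0,"wy": 0,"wz": -0.6},
    {"x": -0.4,"y": -0.3,"z": 0,"wx": 0,"wy": 0,"wz": -0.6},
  ],
)

```text
time: 24.22
ee_pos: [0.5294, 0.0023, 0.2544]
ee_rot: [-2.224, -2.219, 0.001]
ft_force: [0.3, 0.4, 0.1]
opening: 0.0852
grasp_force: 0.0
```

```bash
python3 - <<'E'
from jars import *
cap('wrist');c=cap('wrist');st();show(c,.102);save(c,'w4.png')
show(cap('top'),.102)
E
```

```text
t 24.32 pos [0.5296 0.0036 0.2545] close 0.1 q [-14.  76.] tilt -1.0 open 0.0853 f [ 0.2 -0.   0.8] gf 0.0
[411.4 334.1] xy [ 0.6229 -0.0992] r 0.0249 yaw -12.4 conc 0.44 zd 0.1022
[433.1 242.7] xy [ 0.6268 -0.0122] r 0.025 yaw -0.8 conc 0.99 zd 0.1022
[447.1 134.8] xy [0.6295 0.0757] r 0.025 yaw 0.8 conc 0.99 zd 0.1021
[361.1 207.5] xy [ 0.625  -0.0987] r 0.0251 yaw -2.4 conc 1.0 zd 0.1028
```

View pics/w4.png

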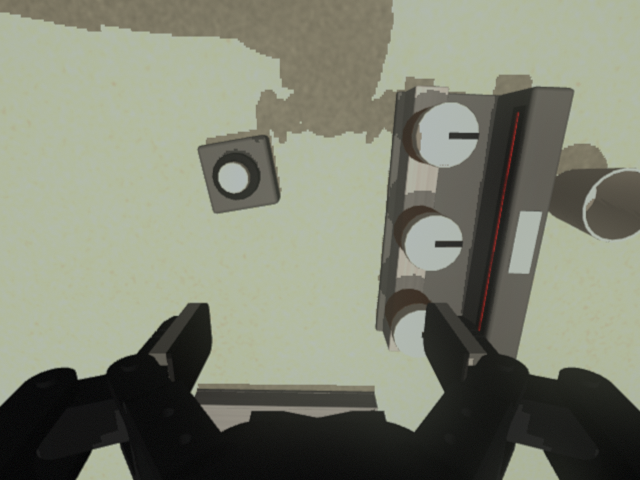

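The wrist view shows three jars standing on the ledge at (448,135), (434,242) and (408,333), ridges pointing at the reader bar. The white button cap is at (233,178).

```bash
python3 - <<'E'
from jars import *
c=cap('wrist');t=cap('top');st()
a=blobs(c,(212,155,256,200),150);b=blobs(t,(290,270,318,298),110);print(a,b)
P=cloud(c);z=P[...,2]
for p,_ in a:
    zz=np.median(z[int(p[1])-5:int(p[1])+6,int(p[0])-5:int(p[0])+6]);print('depth z',zz,ray(c,*p,zz).round(4))
    for q,_ in b:print('tri',tri(c,p,t,q).round(4))
m=(z>.02)&(z<.045)&(abs(P[...,0]-.45)<.06)&(abs(P[...,1]-.038)<.06);print('box',cv2.minAreaRect(P[m][:,:2].astype(np.float32)),np.median(z[m]))
E
```

```text
t 24.48 pos [0.5298 0.0041 0.2548] close 0.1 q [-14.  76.] tilt -1.0 open 0.0854 f [ 0.1 -0.8  0.3] gf 0.0
[(array([232.66616314, 178.18429003]), np.int32(662))] []
depth z 0.05236840422180261 [0.4482 0.0378 0.0524]
box ((0.4482618570327759, 0.03716845437884331), (0.07013583928346634, 0.07016389071941376), 9.654950141906738) 0.03036961923635681
```

Emit:
drive_tool(
  motion=[
    {"x": -0.12,"y": 0.05,"z": 0,"wx": 0,"wy": 0,"wz": 0},
    {"x": -0.24,"y": 0.1,"z": -0.1,"wx": 0,"wy": 0,"wz": 0},
    {"x": -0.325,"y": 0.136,"z": -0.3,"wx": 0,"wy": 0,"wz": 0},
    {"x": -0.325,"y": 0.136,"z": -0.5,"wx": 0,"wy": 0,"wz": 0},
    {"x": -0.325,"y": 0.136,"z": -0.6,"wx": 0,"wy": 0,"wz": 0},
  ],
  fingers=-1,
)

```text
time: 25.1
ee_pos: [0.447, 0.0384, 0.1024]
ee_rot: [-2.217, -2.223, 0.002]
ft_force: [-0.2, -0.1, 0.5]
opening: -0.0002
grasp_force: 0.0
```

```bash
python3 - <<'E'
from jars import *
cap('wrist');c=cap('wrist');st()
P=cloud(c);z=P[...,2]
m=(z>.045)&(z<.06)&(abs(P[...,0]-.448)<.03)&(abs(P[...,1]-.038)<.03);print('cap',[np.round(v,4) for v in cv2.minEnclosingCircle(P[m][:,:2].astype(np.float32))],np.median(z[m]),m.sum())
E
```

```text
t 25.2 pos [0.4465 0.0384 0.1022] close 0.1 q [-12.  78.] tilt -1.0 open -0.0001 f [-1.3 -0.5  0.6] gf 0.0
cap [array([0.448 , 0.0378]), np.float64(0.015)] 0.05192789035284029 2001
```

Emit:
drive_tool(
  motion=[
    {"x": 0.005,"y": 0,"z": -0.1,"wx": 0,"wy": 0,"wz": 0},
    {"x": 0.005,"y": 0,"z": -0.18,"wx": 0,"wy": 0,"wz": 0},
    {"x": 0.005,"y": 0,"z": -0.2,"wx": 0,"wy": 0,"wz": 0},
    {"x": 0.005,"y": 0,"z": -0.2,"wx": 0,"wy": 0,"wz": 0},
  ],
)

```text
time: 25.7
ee_pos: [0.4502, 0.0375, 0.0561]
ee_rot: [2.22, 2.222, 0.001]
ft_force: [0.4, -0.7, -0.6]
opening: -0.0001
grasp_force: 0.0
```

Emit:
drive_tool(
  motion=[
    {"x": 0,"y": 0,"z": -0.01,"wx": 0,"wy": 0,"wz": 0},
    {"x": 0,"y": 0,"z": -0.02,"wx": 0,"wy": 0,"wz": 0},
    {"x": 0,"y": 0,"z": -0.028,"wx": 0,"wy": 0,"wz": 0},
    {"x": 0,"y": 0,"z": -0.028,"wx": 0,"wy": 0,"wz": 0},
    {"x": 0,"y": 0,"z": -0.028,"wx": 0,"wy": 0,"wz": 0},
  ],
)

```text
time: 26.32
ee_pos: [0.4503, 0.0373, 0.0486]
ee_rot: [2.221, 2.221, 0.001]
ft_force: [2.8, -0.0, 2.9]
opening: -0.0
grasp_force: 1.7
```

Contact with about 3 N. Pressing further.

Emit:
drive_tool(
  motion=[
    {"x": 0,"y": 0,"z": -0.006,"wx": 0,"wy": 0,"wz": 0},
    {"x": 0,"y": 0,"z": -0.012,"wx": 0,"wy": 0,"wz": 0},
    {"x": 0,"y": 0,"z": -0.018,"wx": 0,"wy": 0,"wz": 0},
    {"x": 0,"y": 0,"z": -0.018,"wx": 0,"wy": 0,"wz": 0},
    {"x": 0,"y": 0,"z": -0.018,"wx": 0,"wy": 0,"wz": 0},
  ],
)

```text
time: 26.95
ee_pos: [0.4505, 0.0372, 0.0457]
ee_rot: [2.22, 2.221, 0.001]
ft_force: [-4.4, 1.0, 22.9]
opening: -0.0003
grasp_force: 11.8
```

23 N is far beyond the 5 N spring, so the button is bottomed out. Lifting off and looking for the tray.

Emit:
drive_tool(
  motion=[
    {"x": 0,"y": 0,"z": 0.1,"wx": 0,"wy": 0,"wz": 0},
    {"x": 0,"y": 0,"z": 0.3,"wx": 0,"wy": 0,"wz": 0},
    {"x": 0,"y": 0,"z": 0.5,"wx": 0,"wy": 0,"wz": 0},
    {"x": 0,"y": 0,"z": 0.7,"wx": 0,"wy": 0,"wz": 0},
    {"x": 0,"y": 0,"z": 0.8,"wx": 0,"wy": 0,"wz": 0},
  ],
)

```text
time: 27.58
ee_pos: [0.4496, 0.0374, 0.2455]
ee_rot: [2.221, 2.221, 0.0]
ft_force: [0.1, -0.1, -0.9]
opening: 0.0003
grasp_force: 0.0
```

```bash
cat >> jars.py <<'E'
def tray(c):
    P=cloud(c); z=P[...,2]; im=c['pixels'].astype(int)
    m=(z>.021)&(z<.038)&(P[...,0]>.3)&(P[...,0]<.68)&(P[...,1]<-.16)&(P[...,1]>-.6)
    n,l,s,ce=cv2.connectedComponentsWithStats(cv2.dilate(m.astype(np.uint8),np.ones((5,5))))
    i=1+np.argmax(s[1:,4]); m&=l==i
    print('tray',[np.round(v,4) for v in cv2.minAreaRect(P[m][:,:2].astype(np.float32))],'rim z',np.median(z[m]).round(4),m.sum())
E
python3 - <<'E'
from jars import *
cap('wrist');c=cap('wrist');st();show(c,.102);P=cloud(c);z=P[...,2]
m=(z>.04)&(z<.06)&(abs(P[...,0]-.448)<.02)&(abs(P[...,1]-.038)<.02);print('cap z',np.median(z[m]),m.sum())
t=cap('top');show(t,.102);tray(t);save(t,'t2.png')
E
```

```text
t 27.68 pos [0.4502 0.0372 0.2457] close 0.0 q [-12.  78.] tilt -1.0 open -0.0003 f [ 0.4 -0.2 -0.1] gf 0.0
[505.4 366.8] xy [ 0.6226 -0.0993] r 0.025 yaw -34.2 conc 0.52 zd 0.1022
[522.8 282.3] xy [ 0.6266 -0.0121] r 0.0249 yaw -2.6 conc 0.99 zd 0.1021
[544.1 179. ] xy [0.6295 0.0761] r 0.0248 yaw -0.8 conc 0.99 zd 0.1021
cap z 0.045936583034767886 1466
[361.1 207.5] xy [ 0.625  -0.0987] r 0.0251 yaw -0.5 conc 1.0 zd 0.1027
tray [array([ 0.4886, -0.3247]), array([0.1724, 0.2316]), np.float64(88.9498)] rim z 0.029 703
```

View pics/t2.png

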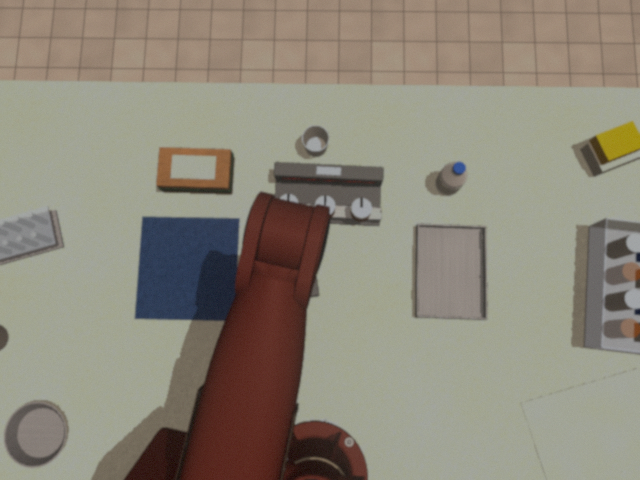

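The top view shows all three jars still on the ledge at (289,203), (325,206) and (361,208), and the tray unmoved at (450,272). The button's height needs a recheck.

```bash
python3 - <<'E'
from jars import *
for i in range(3):
    c=cap('wrist');P=cloud(c);z=P[...,2]
    m=(np.hypot(P[...,0]-.448,P[...,1]-.038)<.008);print('cap z',np.percentile(z[m],[5,50,95]).round(4),m.sum())
v,u=np.nonzero(m);print(u.mean(),v.mean());a=c['pixels'][int(v.mean())-40:int(v.mean())+40,int(u.mean())-40:int(u.mean())+40,::-1];cv2.imwrite('pics/btn.png',cv2.resize(a,(320,320)))
E
```

```text
cap z [0.0519 0.2843 0.3096] 1308
cap z [0.0519 0.2815 0.3075] 1306
cap z [0.0519 0.2823 0.3069] 1311
317.4576659038902 345.50877192982455
```

View pics/btn.png

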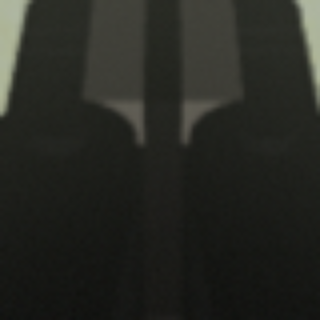

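The cap is hidden by the fingers, but its visible part stands at 0.0519, so the button is up again. Moving to the nearest jar.

Emit:
drive_tool(
  motion=[
    {"x": 0.15,"y": -0.12,"z": 0,"wx": 0,"wy": 0,"wz": 0.17},
    {"x": 0.3,"y": -0.24,"z": 0,"wx": 0,"wy": 0,"wz": 0.34},
    {"x": 0.45,"y": -0.36,"z": 0,"wx": 0,"wy": 0,"wz": 0.51},
    {"x": 0.6,"y": -0.48,"z": 0,"wx": 0,"wy": 0,"wz": 0.68},
    {"x": 0.69,"y": -0.546,"z": 0,"wx": 0,"wy": 0,"wz": 0.85},
  ],
  fingers=1,
)

```text
time: 28.5
ee_pos: [0.6226, -0.1004, 0.241]
ee_rot: [-1.04, -2.961, -0.0]
ft_force: [0.6, -0.4, -0.3]
opening: 0.0853
grasp_force: 0.0
```

Emit:
drive_tool(
  motion=[
    {"x": 0,"y": 0,"z": -0.1,"wx": 0,"wy": 0,"wz": 0.067},
    {"x": 0,"y": 0,"z": -0.25,"wx": 0,"wy": 0,"wz": 0.067},
    {"x": 0,"y": 0,"z": -0.36,"wx": 0,"wy": 0,"wz": 0.067},
    {"x": 0,"y": 0,"z": -0.36,"wx": 0,"wy": 0,"wz": 0.067},
  ],
)

```text
time: 29.0
ee_pos: [0.6199, -0.0982, 0.1496]
ee_rot: [-0.942, -2.99, -0.001]
ft_force: [-0.4, -0.1, 0.3]
opening: 0.0855
grasp_force: 0.0
```

```bash
python3 - <<'E'
from jars import *
cap('wrist');c=cap('wrist');st();show(c,.102)
E
```

```text
t 29.1 pos [ 0.6219 -0.099   0.1536] close 55.0 q [-21.  14.] tilt -1.0 open 0.0854 f [-0.3 -0.2  0.8] gf 0.0
[319.8 272.1] xy [ 0.623  -0.0992] r 0.0248 yaw -0.5 conc 0.99 zd 0.1021
[458.  190.1] xy [ 0.6271 -0.0122] r 0.0245 yaw 1.2 conc 0.99 zd 0.1021
[607.1  94.6] xy [0.6299 0.0759] r 0.0246 yaw 2.8 conc 0.98 zd 0.102
```

Emit:
drive_tool(
  motion=[
    {"x": 0.004,"y": 0,"z": -0.12,"wx": 0,"wy": 0,"wz": 0},
    {"x": 0.004,"y": 0,"z": -0.24,"wx": 0,"wy": 0,"wz": 0},
    {"x": 0.004,"y": 0,"z": -0.305,"wx": 0,"wy": 0,"wz": 0},
    {"x": 0.004,"y": 0,"z": -0.305,"wx": 0,"wy": 0,"wz": 0},
    {"x": 0.004,"y": 0,"z": -0.305,"wx": 0,"wy": 0,"wz": 0},
  ],
)

```text
time: 29.72
ee_pos: [0.6241, -0.0994, 0.0791]
ee_rot: [0.943, 2.994, -0.0]
ft_force: [0.1, 0.1, 0.0]
opening: 0.0855
grasp_force: 0.0
```

Emit:
drive_tool(
  motion=[
    {"x": 0,"y": 0,"z": 0,"wx": 0,"wy": 0,"wz": 0},
    {"x": 0,"y": 0,"z": 0,"wx": 0,"wy": 0,"wz": 0},
    {"x": 0,"y": 0,"z": 0,"wx": 0,"wy": 0,"wz": 0},
    {"x": 0,"y": 0,"z": 0,"wx": 0,"wy": 0,"wz": 0},
    {"x": 0,"y": 0,"z": 0,"wx": 0,"wy": 0,"wz": 0},
  ],
  fingers=-1,
)

```text
time: 30.35
ee_pos: [0.6239, -0.0994, 0.0784]
ee_rot: [0.943, 2.995, -0.0]
ft_force: [0.8, -0.4, 5.8]
opening: 0.0486
grasp_force: 41.7
```

Emit:
drive_tool(
  motion=[
    {"x": 0,"y": 0,"z": 0.2,"wx": 0,"wy": 0,"wz": 0},
    {"x": 0,"y": 0,"z": 0.4,"wx": 0,"wy": 0,"wz": 0},
    {"x": 0,"y": 0,"z": 0.5,"wx": 0,"wy": 0,"wz": 0},
    {"x": 0,"y": 0,"z": 0.5,"wx": 0,"wy": 0,"wz": 0},
    {"x": 0,"y": 0,"z": 0.5,"wx": 0,"wy": 0,"wz": 0},
  ],
)

```text
time: 30.98
ee_pos: [0.6227, -0.0989, 0.2008]
ee_rot: [-0.944, -2.995, -0.0]
ft_force: [-0.1, 0.2, -0.7]
opening: 0.0489
grasp_force: 41.8
```

```bash
python3 -c "
from jars import *
held();tray(cap('top'))"
```

```text
t 31.02 pos [ 0.6225 -0.0988  0.2003] close 55.0 q [-21.  14.] tilt -1.0 open 0.0485 f [-0.3 -0.3 -1.5] gf 41.8
lid z 0.2244 above tcp 0.0241 centre [ 0.621  -0.0993] r 0.0251 underside 0.1724
tray [array([ 0.4888, -0.324 ]), array([0.172 , 0.2316]), np.float64(89.017)] rim z 0.0294 702
```

Emit:
drive_tool(
  motion=[
    {"x": -0.15,"y": -0.16,"z": 0,"wx": 0,"wy": 0,"wz": 0.1},
    {"x": -0.3,"y": -0.32,"z": 0,"wx": 0,"wy": 0,"wz": 0.2},
    {"x": -0.45,"y": -0.48,"z": 0,"wx": 0,"wy": 0,"wz": 0.3},
    {"x": -0.6,"y": -0.64,"z": 0,"wx": 0,"wy": 0,"wz": 0.4},
    {"x": -0.75,"y": -0.8,"z": 0,"wx": 0,"wy": 0,"wz": 0.5},
  ],
)

```text
time: 31.7
ee_pos: [0.434, -0.2997, 0.2011]
ee_rot: [-0.13, -3.138, -0.002]
ft_force: [0.9, -1.1, -0.9]
opening: 0.0489
grasp_force: 41.8
```

Emit:
drive_tool(
  motion=[
    {"x": -0.09,"y": -0.1,"z": 0,"wx": 0,"wy": 0,"wz": 0.083},
    {"x": -0.09,"y": -0.1,"z": 0,"wx": 0,"wy": 0,"wz": 0.083},
    {"x": -0.09,"y": -0.1,"z": 0,"wx": 0,"wy": 0,"wz": 0.083},
  ],
)

```text
time: 32.08
ee_pos: [0.4133, -0.3235, 0.2016]
ee_rot: [-0.002, -3.141, -0.002]
ft_force: [0.9, -0.6, -1.7]
opening: 0.0486
grasp_force: 41.9
```

```bash
python3 -c "
from jars import *
cap('wrist');held();c=cap('wrist');tray(c);tray(cap('top'));save(c,'w5.png')"
```

```text
t 32.17 pos [ 0.4137 -0.3232  0.2019] close 90.0 q [-52. -52.] tilt -1.0 open 0.0487 f [-0.5  0.   0. ] gf 41.9
lid z 0.2253 above tcp 0.0234 centre [ 0.4121 -0.3235] r 0.025 underside 0.1733
tray [array([ 0.4336, -0.3238]), array([0.1704, 0.1257]), np.float64(89.0632)] rim z 0.0295 2692
tray [array([ 0.5021, -0.3247]), array([0.172 , 0.2033]), np.float64(89.0601)] rim z 0.0294 416
```

View pics/w5.png

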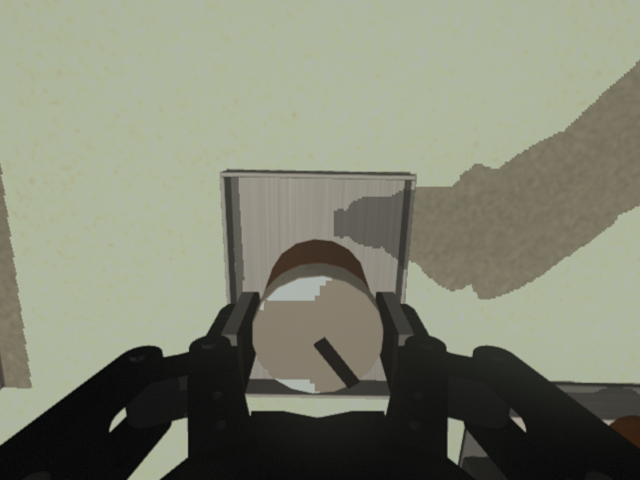

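The wrist view shows jar A held over the near half of the tray at (318,330). The tray's near rim is at v≈173, with the side walls at u≈228 and u≈410. Lowering it.

Emit:
drive_tool(
  motion=[
    {"x": 0,"y": 0,"z": -0.2,"wx": 0,"wy": 0,"wz": 0},
    {"x": 0,"y": 0,"z": -0.4,"wx": 0,"wy": 0,"wz": 0},
    {"x": 0,"y": 0,"z": -0.58,"wx": 0,"wy": 0,"wz": 0},
    {"x": 0,"y": 0,"z": -0.65,"wx": 0,"wy": 0,"wz": 0},
    {"x": 0,"y": 0,"z": -0.65,"wx": 0,"wy": 0,"wz": 0},
  ],
)

```text
time: 32.9
ee_pos: [0.4132, -0.3234, 0.0395]
ee_rot: [0.001, -3.141, -0.002]
ft_force: [0.3, -0.1, -0.1]
opening: 0.0488
grasp_force: 41.9
```

Emit:
drive_tool(
  motion=[
    {"x": 0,"y": 0,"z": -0.004,"wx": 0,"wy": 0,"wz": 0},
    {"x": 0,"y": 0,"z": -0.008,"wx": 0,"wy": 0,"wz": 0},
    {"x": 0,"y": 0,"z": -0.008,"wx": 0,"wy": 0,"wz": 0},
    {"x": 0,"y": 0,"z": -0.008,"wx": 0,"wy": 0,"wz": 0},
  ],
)

```text
time: 33.4
ee_pos: [0.4134, -0.3243, 0.0383]
ee_rot: [-0.0, 3.141, -0.001]
ft_force: [0.5, -0.4, -1.1]
opening: 0.0488
grasp_force: 41.9
```

```bash
python3 -c "
from jars import *
held()"
```

```text
t 33.45 pos [ 0.4133 -0.3243  0.0381] close 90.0 q [-52. -52.] tilt -1.0 open 0.0486 f [ 0.  -0.5 -1.9] gf 41.9
lid z 0.0619 above tcp 0.0238 centre [ 0.4115 -0.325 ] r 0.0256 underside 0.0099
```

Underside at 0.0099, so 6 mm to go to the floor.

Emit:
drive_tool(
  motion=[
    {"x": 0,"y": 0,"z": -0.01,"wx": 0,"wy": 0,"wz": 0},
    {"x": 0,"y": 0,"z": -0.018,"wx": 0,"wy": 0,"wz": 0},
    {"x": 0,"y": 0,"z": -0.022,"wx": 0,"wy": 0,"wz": 0},
    {"x": 0,"y": 0,"z": -0.025,"wx": 0,"wy": 0,"wz": 0},
    {"x": 0,"y": 0,"z": -0.025,"wx": 0,"wy": 0,"wz": 0},
  ],
)

```text
time: 34.08
ee_pos: [0.4131, -0.324, 0.0324]
ee_rot: [0.0, -3.141, -0.0]
ft_force: [-4.0, 3.6, 9.2]
opening: 0.0486
grasp_force: 42.9
```

Emit:
drive_tool(
  motion=[
    {"x": 0,"y": 0,"z": 0.004,"wx": 0,"wy": 0,"wz": 0},
    {"x": 0,"y": 0,"z": 0.004,"wx": 0,"wy": 0,"wz": 0},
    {"x": 0,"y": 0,"z": 0.004,"wx": 0,"wy": 0,"wz": 0},
    {"x": 0,"y": 0,"z": 0.004,"wx": 0,"wy": 0,"wz": 0},
    {"x": 0,"y": 0,"z": 0.004,"wx": 0,"wy": 0,"wz": 0},
  ],
  fingers=1,
)

```text
time: 34.7
ee_pos: [0.4132, -0.3241, 0.0325]
ee_rot: [0.0, -3.142, -0.0]
ft_force: [-0.1, 0.4, 0.1]
opening: 0.0857
grasp_force: 0.0
```

Emit:
drive_tool(
  motion=[
    {"x": 0,"y": 0,"z": 0.1,"wx": 0,"wy": 0,"wz": 0},
    {"x": 0,"y": 0,"z": 0.3,"wx": 0,"wy": 0,"wz": 0},
    {"x": 0,"y": 0,"z": 0.5,"wx": 0,"wy": 0,"wz": 0},
    {"x": 0,"y": 0,"z": 0.7,"wx": 0,"wy": 0,"wz": 0},
    {"x": 0,"y": 0,"z": 0.84,"wx": 0,"wy": 0,"wz": 0},
  ],
)

```text
time: 35.33
ee_pos: [0.4135, -0.3244, 0.2452]
ee_rot: [-0.0, 3.14, -0.003]
ft_force: [0.2, 0.1, 0.9]
opening: 0.0854
grasp_force: 0.0
```

```bash
python3 - <<'E'
from jars import *
cap('wrist');c=cap('wrist');st();show(c,.056);tray(c)
E
```

```text
t 35.42 pos [ 0.4143 -0.3255  0.2471] close 90.0 q [-52. -52.] tilt -1.0 open 0.0855 f [ 0.6 -0.  -0.5] gf 0.0
[318.3 212.9] xy [ 0.4121 -0.3241] r 0.0248 yaw 33.9 conc 0.99 zd 0.0561
tray [array([ 0.4861, -0.3248]), array([0.1707, 0.2308]), np.float64(89.0759)] rim z 0.0293 3851
```

Emit:
drive_tool(
  motion=[
    {"x": 0.12,"y": 0.18,"z": 0,"wx": 0,"wy": 0,"wz": -0.1},
    {"x": 0.24,"y": 0.36,"z": 0,"wx": 0,"wy": 0,"wz": -0.2},
    {"x": 0.36,"y": 0.54,"z": 0,"wx": 0,"wy": 0,"wz": -0.3},
    {"x": 0.48,"y": 0.72,"z": 0,"wx": 0,"wy": 0,"wz": -0.4},
    {"x": 0.6,"y": 0.9,"z": 0,"wx": 0,"wy": 0,"wz": -0.5},
  ],
)

```text
time: 36.05
ee_pos: [0.5638, -0.0974, 0.2417]
ee_rot: [-0.818, -3.032, -0.0]
ft_force: [0.2, -0.5, -0.4]
opening: 0.0854
grasp_force: 0.0
```

Emit:
drive_tool(
  motion=[
    {"x": 0.12,"y": 0.18,"z": 0,"wx": 0,"wy": 0,"wz": -0.083},
    {"x": 0.25,"y": 0.353,"z": 0,"wx": 0,"wy": 0,"wz": -0.083},
    {"x": 0.25,"y": 0.353,"z": -0.18,"wx": 0,"wy": 0,"wz": -0.083},
    {"x": 0.25,"y": 0.353,"z": -0.37,"wx": 0,"wy": 0,"wz": -0.083},
    {"x": 0.25,"y": 0.353,"z": -0.37,"wx": 0,"wy": 0,"wz": -0.083},
  ],
)

```text
time: 36.67
ee_pos: [0.6227, -0.01, 0.1451]
ee_rot: [-0.941, -2.988, 0.001]
ft_force: [-0.8, -0.6, -0.0]
opening: 0.086
grasp_force: 0.0
```

```bash
python3 - <<'E'
from jars import *
cap('wrist');c=cap('wrist');st();show(c,.102)
E
```

```text
t 36.77 pos [ 0.6257 -0.011   0.1509] close 55.0 q [-13.  22.] tilt -1.0 open 0.0851 f [ 1.1 -0.4  1.3] gf 0.0
[319.4 276.4] xy [ 0.6273 -0.0122] r 0.0248 yaw -0.1 conc 0.99 zd 0.1021
[460.7 189.8] xy [0.6298 0.0764] r 0.0246 yaw -1.0 conc 0.99 zd 0.1021
```

Emit:
drive_tool(
  motion=[
    {"x": 0.004,"y": -0.003,"z": -0.12,"wx": 0,"wy": 0,"wz": 0},
    {"x": 0.004,"y": -0.003,"z": -0.24,"wx": 0,"wy": 0,"wz": 0},
    {"x": 0.004,"y": -0.003,"z": -0.297,"wx": 0,"wy": 0,"wz": 0},
    {"x": 0.004,"y": -0.003,"z": -0.297,"wx": 0,"wy": 0,"wz": 0},
    {"x": 0.004,"y": -0.003,"z": -0.297,"wx": 0,"wy": 0,"wz": 0},
  ],
)

```text
time: 37.4
ee_pos: [0.6278, -0.0119, 0.0779]
ee_rot: [0.943, 2.994, 0.001]
ft_force: [-0.1, -0.0, -0.4]
opening: 0.0854
grasp_force: 0.0
```

Emit:
drive_tool(
  motion=[
    {"x": 0,"y": 0,"z": 0,"wx": 0,"wy": 0,"wz": 0},
    {"x": 0,"y": 0,"z": 0,"wx": 0,"wy": 0,"wz": 0},
    {"x": 0,"y": 0,"z": 0,"wx": 0,"wy": 0,"wz": 0},
    {"x": 0,"y": 0,"z": 0,"wx": 0,"wy": 0,"wz": 0},
    {"x": 0,"y": 0,"z": 0,"wx": 0,"wy": 0,"wz": 0},
  ],
  fingers=-1,
)

```text
time: 38.02
ee_pos: [0.6273, -0.0117, 0.0768]
ee_rot: [0.943, 2.995, 0.0]
ft_force: [-0.4, 0.3, 4.8]
opening: 0.0485
grasp_force: 41.8
```

Emit:
drive_tool(
  motion=[
    {"x": 0,"y": 0,"z": 0.2,"wx": 0,"wy": 0,"wz": 0},
    {"x": 0,"y": 0,"z": 0.4,"wx": 0,"wy": 0,"wz": 0},
    {"x": 0,"y": 0,"z": 0.5,"wx": 0,"wy": 0,"wz": 0},
    {"x": 0,"y": 0,"z": 0.5,"wx": 0,"wy": 0,"wz": 0},
    {"x": 0,"y": 0,"z": 0.5,"wx": 0,"wy": 0,"wz": 0},
  ],
)

```text
time: 38.65
ee_pos: [0.6261, -0.0115, 0.1989]
ee_rot: [-0.943, -2.994, 0.0]
ft_force: [0.4, 0.2, -2.8]
opening: 0.0491
grasp_force: 42.0
```

```bash
python3 -c "
from jars import *
held();tray(cap('top'))"
```

```text
t 38.7 pos [ 0.6259 -0.0114  0.1986] close 55.0 q [-13.  22.] tilt -1.0 open 0.0487 f [-0.4  0.2 -1.5] gf 42.0
lid z 0.2241 above tcp 0.0256 centre [ 0.6261 -0.0122] r 0.0252 underside 0.1721
tray [array([ 0.4884, -0.3245]), array([0.1718, 0.2308]), np.float64(88.9778)] rim z 0.0289 692
```

Emit:
drive_tool(
  motion=[
    {"x": -0.08,"y": -0.18,"z": 0,"wx": 0,"wy": 0,"wz": 0.1},
    {"x": -0.16,"y": -0.36,"z": 0,"wx": 0,"wy": 0,"wz": 0.2},
    {"x": -0.24,"y": -0.54,"z": 0,"wx": 0,"wy": 0,"wz": 0.3},
    {"x": -0.32,"y": -0.72,"z": 0,"wx": 0,"wy": 0,"wz": 0.4},
    {"x": -0.4,"y": -0.9,"z": 0,"wx": 0,"wy": 0,"wz": 0.5},
  ],
)

```text
time: 39.38
ee_pos: [0.5254, -0.2376, 0.1994]
ee_rot: [-0.131, -3.137, -0.002]
ft_force: [1.6, 0.0, -1.3]
opening: 0.0489
grasp_force: 42.1
```

Emit:
drive_tool(
  motion=[
    {"x": -0.08,"y": -0.18,"z": 0,"wx": 0,"wy": 0,"wz": 0.083},
    {"x": -0.16,"y": -0.348,"z": 0,"wx": 0,"wy": 0,"wz": 0.083},
    {"x": -0.16,"y": -0.348,"z": 0,"wx": 0,"wy": 0,"wz": 0.083},
    {"x": -0.16,"y": -0.348,"z": 0,"wx": 0,"wy": 0,"wz": 0.083},
  ],
)

```text
time: 39.88
ee_pos: [0.4865, -0.323, 0.1998]
ee_rot: [-0.0, -3.141, -0.002]
ft_force: [0.6, 0.9, -1.5]
opening: 0.0489
grasp_force: 42.2
```

```bash
python3 -c "
from jars import *
cap('wrist');held();c=cap('wrist');tray(c);show(c,.056)"
```

```text
t 39.98 pos [ 0.487  -0.3225  0.2004] close 90.1 q [-46. -46.] tilt -1.0 open 0.0488 f [-0.2 -0.4 -1.2] gf 42.2
lid z 0.2253 above tcp 0.0249 centre [ 0.4864 -0.323 ] r 0.0258 underside 0.1733
tray [array([ 0.4702, -0.3246]), array([0.1704, 0.1988]), np.float64(89.1678)] rim z 0.0295 4330
[315.4 134.1] xy [ 0.4125 -0.3241] r 0.0249 yaw 36.0 conc 0.99 zd 0.0562
```

Emit:
drive_tool(
  motion=[
    {"x": 0,"y": -0.004,"z": -0.2,"wx": 0,"wy": 0,"wz": 0},
    {"x": 0,"y": -0.004,"z": -0.4,"wx": 0,"wy": 0,"wz": 0},
    {"x": 0,"y": -0.004,"z": -0.58,"wx": 0,"wy": 0,"wz": 0},
    {"x": 0,"y": -0.004,"z": -0.65,"wx": 0,"wy": 0,"wz": 0},
    {"x": 0,"y": -0.004,"z": -0.65,"wx": 0,"wy": 0,"wz": 0},
  ],
)

```text
time: 40.65
ee_pos: [0.4867, -0.3237, 0.038]
ee_rot: [0.001, -3.141, -0.002]
ft_force: [-0.3, -0.0, -0.7]
opening: 0.0485
grasp_force: 42.3
```

Emit:
drive_tool(
  motion=[
    {"x": 0,"y": 0,"z": -0.01,"wx": 0,"wy": 0,"wz": 0},
    {"x": 0,"y": 0,"z": -0.018,"wx": 0,"wy": 0,"wz": 0},
    {"x": 0,"y": 0,"z": -0.022,"wx": 0,"wy": 0,"wz": 0},
    {"x": 0,"y": 0,"z": -0.026,"wx": 0,"wy": 0,"wz": 0},
    {"x": 0,"y": 0,"z": -0.026,"wx": 0,"wy": 0,"wz": 0},
  ],
)

```text
time: 41.28
ee_pos: [0.4867, -0.3246, 0.0318]
ee_rot: [0.0, -3.142, -0.0]
ft_force: [-0.3, -0.6, -0.6]
opening: 0.0488
grasp_force: 42.3
```

```bash
python3 -c "
from jars import *
held()"
```

```text
t 41.33 pos [ 0.4867 -0.3246  0.0319] close 90.0 q [-47. -47.] tilt -1.0 open 0.0487 f [ 0.1 -0.3 -1.7] gf 42.3
lid z 0.057 above tcp 0.0252 centre [ 0.4124 -0.3242] r 0.0246 underside 0.005
```

Emit:
drive_tool(
  motion=[
    {"x": 0,"y": 0,"z": -0.003,"wx": 0,"wy": 0,"wz": 0},
    {"x": 0,"y": 0,"z": -0.006,"wx": 0,"wy": 0,"wz": 0},
    {"x": 0,"y": 0,"z": -0.006,"wx": 0,"wy": 0,"wz": 0},
    {"x": 0,"y": 0,"z": -0.006,"wx": 0,"wy": 0,"wz": 0},
  ],
)

```text
time: 41.82
ee_pos: [0.4868, -0.3246, 0.0308]
ee_rot: [-0.0, 3.141, -0.0]
ft_force: [-3.1, 2.1, 5.9]
opening: 0.0491
grasp_force: 42.8
```

Emit:
drive_tool(
  motion=[
    {"x": 0,"y": 0,"z": 0.002,"wx": 0,"wy": 0,"wz": 0},
    {"x": 0,"y": 0,"z": 0.002,"wx": 0,"wy": 0,"wz": 0},
    {"x": 0,"y": 0,"z": 0.002,"wx": 0,"wy": 0,"wz": 0},
    {"x": 0,"y": 0,"z": 0.002,"wx": 0,"wy": 0,"wz": 0},
    {"x": 0,"y": 0,"z": 0.002,"wx": 0,"wy": 0,"wz": 0},
  ],
  fingers=1,
)

```text
time: 42.45
ee_pos: [0.4867, -0.3246, 0.0308]
ee_rot: [-0.0, 3.142, 0.0]
ft_force: [-0.1, 1.0, -0.2]
opening: 0.0853
grasp_force: 0.0
```

Emit:
drive_tool(
  motion=[
    {"x": 0,"y": 0,"z": 0.1,"wx": 0,"wy": 0,"wz": 0},
    {"x": 0,"y": 0,"z": 0.3,"wx": 0,"wy": 0,"wz": 0},
    {"x": 0,"y": 0,"z": 0.5,"wx": 0,"wy": 0,"wz": 0},
    {"x": 0,"y": 0,"z": 0.7,"wx": 0,"wy": 0,"wz": 0},
    {"x": 0,"y": 0,"z": 0.84,"wx": 0,"wy": 0,"wz": 0},
  ],
)

```text
time: 43.08
ee_pos: [0.4871, -0.3249, 0.2436]
ee_rot: [-0.0, 3.14, -0.003]
ft_force: [-0.3, -0.2, -0.2]
opening: 0.0853
grasp_force: 0.0
```

Emit:
drive_tool(
  motion=[
    {"x": 0.07,"y": 0.2,"z": 0,"wx": 0,"wy": 0,"wz": -0.1},
    {"x": 0.14,"y": 0.4,"z": 0,"wx": 0,"wy": 0,"wz": -0.2},
    {"x": 0.21,"y": 0.6,"z": 0,"wx": 0,"wy": 0,"wz": -0.3},
    {"x": 0.28,"y": 0.8,"z": 0,"wx": 0,"wy": 0,"wz": -0.4},
    {"x": 0.35,"y": 1.0,"z": 0,"wx": 0,"wy": 0,"wz": -0.5},
  ],
)

```text
time: 43.7
ee_pos: [0.5746, -0.073, 0.2409]
ee_rot: [0.818, 3.033, 0.0]
ft_force: [0.7, -0.9, 0.7]
opening: 0.0857
grasp_force: 0.0
```

Emit:
drive_tool(
  motion=[
    {"x": 0.08,"y": 0.22,"z": 0,"wx": 0,"wy": 0,"wz": -0.083},
    {"x": 0.16,"y": 0.44,"z": 0,"wx": 0,"wy": 0,"wz": -0.083},
    {"x": 0.222,"y": 0.604,"z": -0.1,"wx": 0,"wy": 0,"wz": -0.083},
    {"x": 0.222,"y": 0.604,"z": -0.25,"wx": 0,"wy": 0,"wz": -0.083},
    {"x": 0.222,"y": 0.604,"z": -0.36,"wx": 0,"wy": 0,"wz": -0.083},
  ],
)

```text
time: 44.32
ee_pos: [0.6293, 0.0773, 0.1489]
ee_rot: [-0.942, -2.996, 0.0]
ft_force: [-0.5, 0.3, -0.9]
opening: 0.0856
grasp_force: 0.0
```

```bash
python3 - <<'E'
from jars import *
cap('wrist');c=cap('wrist');st();show(c,.102);t=cap('top');show(t,.056);tray(t)
E
```

```text
t 44.42 pos [0.6277 0.0768 0.1471] close 55.0 q [-5. 30.] tilt -1.0 open 0.0854 f [ 0.  -0.8 -0.8] gf 0.0
[320.1 277.3] xy [0.6301 0.0762] r 0.0247 yaw -1.8 conc 0.99 zd 0.1021
[453.9 299.8] xy [ 0.4138 -0.3235] r 0.0251 yaw 31.5 conc 1.0 zd 0.0565
[453.5 268.7] xy [ 0.4887 -0.3237] r 0.0254 yaw 30.6 conc 0.99 zd 0.0567
tray [array([ 0.4887, -0.3247]), array([0.1725, 0.2314]), np.float64(88.9337)] rim z 0.0291 696
```

Emit:
drive_tool(
  motion=[
    {"x": 0.008,"y": -0.002,"z": -0.12,"wx": 0,"wy": 0,"wz": 0},
    {"x": 0.008,"y": -0.002,"z": -0.24,"wx": 0,"wy": 0,"wz": 0},
    {"x": 0.008,"y": -0.002,"z": -0.29,"wx": 0,"wy": 0,"wz": 0},
    {"x": 0.008,"y": -0.002,"z": -0.29,"wx": 0,"wy": 0,"wz": 0},
    {"x": 0.008,"y": -0.002,"z": -0.29,"wx": 0,"wy": 0,"wz": 0},
  ],
)

```text
time: 45.1
ee_pos: [0.6328, 0.0758, 0.0803]
ee_rot: [0.943, 2.994, 0.001]
ft_force: [-0.1, -0.4, 0.9]
opening: 0.085
grasp_force: 0.0
```

Emit:
drive_tool(
  motion=[
    {"x": 0,"y": 0,"z": 0,"wx": 0,"wy": 0,"wz": 0},
    {"x": 0,"y": 0,"z": 0,"wx": 0,"wy": 0,"wz": 0},
    {"x": 0,"y": 0,"z": 0,"wx": 0,"wy": 0,"wz": 0},
    {"x": 0,"y": 0,"z": 0,"wx": 0,"wy": 0,"wz": 0},
    {"x": 0,"y": 0,"z": 0,"wx": 0,"wy": 0,"wz": 0},
  ],
  fingers=-1,
)

```text
time: 45.72
ee_pos: [0.6323, 0.0758, 0.0793]
ee_rot: [0.944, 2.995, 0.0]
ft_force: [-1.4, -0.4, 5.7]
opening: 0.0491
grasp_force: 41.8
```

Emit:
drive_tool(
  motion=[
    {"x": 0,"y": 0,"z": 0.2,"wx": 0,"wy": 0,"wz": 0},
    {"x": 0,"y": 0,"z": 0.4,"wx": 0,"wy": 0,"wz": 0},
    {"x": 0,"y": 0,"z": 0.5,"wx": 0,"wy": 0,"wz": 0},
    {"x": 0,"y": 0,"z": 0.5,"wx": 0,"wy": 0,"wz": 0},
    {"x": 0,"y": 0,"z": 0.5,"wx": 0,"wy": 0,"wz": 0},
  ],
)

```text
time: 46.35
ee_pos: [0.6311, 0.076, 0.2016]
ee_rot: [-0.943, -2.994, 0.001]
ft_force: [-0.9, 0.0, -1.5]
opening: 0.0486
grasp_force: 41.8
```

```bash
python3 -c "
from jars import *
held();t=cap('top');tray(t);show(t,.056)"
```

```text
t 46.4 pos [0.6309 0.076  0.2012] close 55.0 q [-5. 30.] tilt -1.0 open 0.0488 f [ 0.3 -0.5 -1.1] gf 41.8
lid z 0.2243 above tcp 0.0231 centre [0.6289 0.0766] r 0.0248 underside 0.1723
tray [array([ 0.4888, -0.3244]), array([0.1722, 0.2319]), np.float64(89.139)] rim z 0.0292 683
[453.9 299.8] xy [ 0.4138 -0.3235] r 0.0251 yaw 32.1 conc 1.0 zd 0.0564
[453.4 268.6] xy [ 0.4887 -0.3237] r 0.0254 yaw 30.5 conc 0.99 zd 0.0565
```

Emit:
drive_tool(
  motion=[
    {"x": -0.035,"y": -0.2,"z": 0,"wx": 0,"wy": 0,"wz": 0.1},
    {"x": -0.07,"y": -0.4,"z": 0,"wx": 0,"wy": 0,"wz": 0.2},
    {"x": -0.105,"y": -0.6,"z": 0,"wx": 0,"wy": 0,"wz": 0.3},
    {"x": -0.14,"y": -0.8,"z": 0,"wx": 0,"wy": 0,"wz": 0.4},
    {"x": -0.175,"y": -1.0,"z": 0,"wx": 0,"wy": 0,"wz": 0.5},
  ],
)

```text
time: 47.08
ee_pos: [0.587, -0.1753, 0.2019]
ee_rot: [-0.131, -3.137, -0.002]
ft_force: [1.3, -0.1, -0.7]
opening: 0.0487
grasp_force: 41.9
```

Emit:
drive_tool(
  motion=[
    {"x": -0.034,"y": -0.2,"z": 0,"wx": 0,"wy": 0,"wz": 0.083},
    {"x": -0.068,"y": -0.4,"z": 0,"wx": 0,"wy": 0,"wz": 0.083},
    {"x": -0.101,"y": -0.602,"z": 0,"wx": 0,"wy": 0,"wz": 0.083},
    {"x": -0.101,"y": -0.602,"z": 0,"wx": 0,"wy": 0,"wz": 0.083},
    {"x": -0.101,"y": -0.602,"z": 0,"wx": 0,"wy": 0,"wz": 0.083},
  ],
)

```text
time: 47.7
ee_pos: [0.5623, -0.3242, 0.2021]
ee_rot: [-0.001, -3.14, -0.003]
ft_force: [-0.7, 0.4, -1.9]
opening: 0.0489
grasp_force: 42.0
```

```bash
python3 -c "
from jars import *
cap('wrist');held();c=cap('wrist');tray(c);show(c,.056)"
```

```text
t 47.8 pos [ 0.5628 -0.3234  0.2028] close 90.1 q [-41. -41.] tilt -1.0 open 0.0489 f [-0.5 -0.2 -1.2] gf 42.0
lid z 0.2252 above tcp 0.0224 centre [ 0.5595 -0.3244] r 0.0255 underside 0.1732
tray [array([ 0.4984, -0.4067]), array([0.2165, 0.0506]), np.float64(11.8037)] rim z 0.0294 2184
[315.7 132.4] xy [ 0.487  -0.3248] r 0.0249 yaw 36.2 conc 0.99 zd 0.0562
[316.6  27.7] xy [ 0.4128 -0.3243] r 0.0249 yaw 38.2 conc 0.99 zd 0.0562
```

Emit:
drive_tool(
  motion=[
    {"x": 0,"y": 0,"z": -0.2,"wx": 0,"wy": 0,"wz": 0},
    {"x": 0,"y": 0,"z": -0.4,"wx": 0,"wy": 0,"wz": 0},
    {"x": 0,"y": 0,"z": -0.58,"wx": 0,"wy": 0,"wz": 0},
    {"x": 0,"y": 0,"z": -0.65,"wx": 0,"wy": 0,"wz": 0},
    {"x": 0,"y": 0,"z": -0.65,"wx": 0,"wy": 0,"wz": 0},
  ],
)

```text
time: 48.48
ee_pos: [0.5626, -0.3237, 0.0405]
ee_rot: [0.001, -3.141, -0.002]
ft_force: [-0.2, -0.7, -0.1]
opening: 0.0487
grasp_force: 42.0
```

Emit:
drive_tool(
  motion=[
    {"x": 0,"y": 0,"z": -0.01,"wx": 0,"wy": 0,"wz": 0},
    {"x": 0,"y": 0,"z": -0.018,"wx": 0,"wy": 0,"wz": 0},
    {"x": 0,"y": 0,"z": -0.022,"wx": 0,"wy": 0,"wz": 0},
    {"x": 0,"y": 0,"z": -0.028,"wx": 0,"wy": 0,"wz": 0},
    {"x": 0,"y": 0,"z": -0.028,"wx": 0,"wy": 0,"wz": 0},
  ],
)

```text
time: 49.1
ee_pos: [0.5627, -0.3246, 0.0338]
ee_rot: [0.0, -3.141, -0.0]
ft_force: [0.1, 0.1, -0.8]
opening: 0.0488
grasp_force: 42.0
```

Emit:
drive_tool(
  motion=[
    {"x": 0,"y": 0,"z": -0.002,"wx": 0,"wy": 0,"wz": 0},
    {"x": 0,"y": 0,"z": -0.004,"wx": 0,"wy": 0,"wz": 0},
    {"x": 0,"y": 0,"z": -0.004,"wx": 0,"wy": 0,"wz": 0},
    {"x": 0,"y": 0,"z": -0.004,"wx": 0,"wy": 0,"wz": 0},
  ],
)

```text
time: 49.6
ee_pos: [0.5628, -0.3247, 0.0333]
ee_rot: [-0.0, 3.141, -0.0]
ft_force: [-2.7, 1.7, 5.6]
opening: 0.0487
grasp_force: 42.5
```

Emit:
drive_tool(
  motion=[
    {"x": 0,"y": 0,"z": 0.002,"wx": 0,"wy": 0,"wz": 0},
    {"x": 0,"y": 0,"z": 0.002,"wx": 0,"wy": 0,"wz": 0},
    {"x": 0,"y": 0,"z": 0.002,"wx": 0,"wy": 0,"wz": 0},
    {"x": 0,"y": 0,"z": 0.002,"wx": 0,"wy": 0,"wz": 0},
    {"x": 0,"y": 0,"z": 0.002,"wx": 0,"wy": 0,"wz": 0},
  ],
  fingers=1,
)

```text
time: 50.22
ee_pos: [0.5627, -0.3246, 0.0333]
ee_rot: [0.0, -3.142, -0.0]
ft_force: [-0.4, -0.5, 0.6]
opening: 0.0855
grasp_force: 0.0
```

Emit:
drive_tool(
  motion=[
    {"x": 0,"y": 0,"z": 0.1,"wx": 0,"wy": 0,"wz": 0},
    {"x": 0,"y": 0,"z": 0.3,"wx": 0,"wy": 0,"wz": 0},
    {"x": 0,"y": 0,"z": 0.5,"wx": 0,"wy": 0,"wz": 0},
    {"x": 0,"y": 0,"z": 0.7,"wx": 0,"wy": 0,"wz": 0},
    {"x": 0,"y": 0,"z": 0.84,"wx": 0,"wy": 0,"wz": 0},
  ],
)

```text
time: 50.85
ee_pos: [0.5631, -0.3249, 0.2462]
ee_rot: [-0.0, 3.14, -0.003]
ft_force: [1.0, -0.0, -0.2]
opening: 0.0854
grasp_force: 0.0
```

Emit:
drive_tool(
  motion=[
    {"x": -0.1,"y": 0.18,"z": 0.05,"wx": 0,"wy": 0,"wz": 0},
    {"x": -0.2,"y": 0.36,"z": 0.1,"wx": 0,"wy": 0,"wz": 0},
    {"x": -0.3,"y": 0.54,"z": 0.15,"wx": 0,"wy": 0,"wz": 0},
    {"x": -0.3,"y": 0.72,"z": 0.15,"wx": 0,"wy": 0,"wz": 0},
    {"x": -0.3,"y": 0.72,"z": 0.15,"wx": 0,"wy": 0,"wz": 0},
  ],
)

```text
time: 51.48
ee_pos: [0.4878, -0.1424, 0.2818]
ee_rot: [-0.005, 3.14, -0.001]
ft_force: [0.8, -0.0, -0.4]
opening: 0.085
grasp_force: 0.0
```

```bash
python3 - <<'E'
from jars import *
t=cap('top');st();J=show(t,.056);tray(t);save(t,'t3.png')
P=cloud(cap('wrist'));z=P[...,2];m=np.hypot(P[...,0]-.448,P[...,1]-.038)<.008;print('cap',np.percentile(z[m],[10,50,90]).round(4) if m.any() else None)
E
```

```text
t 51.52 pos [ 0.4879 -0.1438  0.2814] close 90.1 q [-31. -31.] tilt -1.0 open 0.0857 f [ 0.9 -1.  -0.5] gf 0.0
[453.9 299.9] xy [ 0.4138 -0.3235] r 0.0251 yaw 31.5 conc 1.0 zd 0.0565
[453.4 268.6] xy [ 0.4887 -0.3237] r 0.0254 yaw 30.0 conc 1.0 zd 0.0566
[454.9 239.7] xy [ 0.5619 -0.325 ] r 0.0247 yaw 54.2 conc 0.81 zd 0.0566
[182.5 168.6] xy [0.7287 0.346 ] r 0.0308 yaw nan conc 0.0 zd 0.071
[201.9 165.8] xy [0.7373 0.2987] r 0.0307 yaw nan conc 0.0 zd 0.0714
tray [array([ 0.4882, -0.3242]), array([0.1721, 0.231 ]), np.float64(89.089)] rim z 0.0292 498
cap [0.0511 0.0521 0.0531]
```

View pics/t3.png

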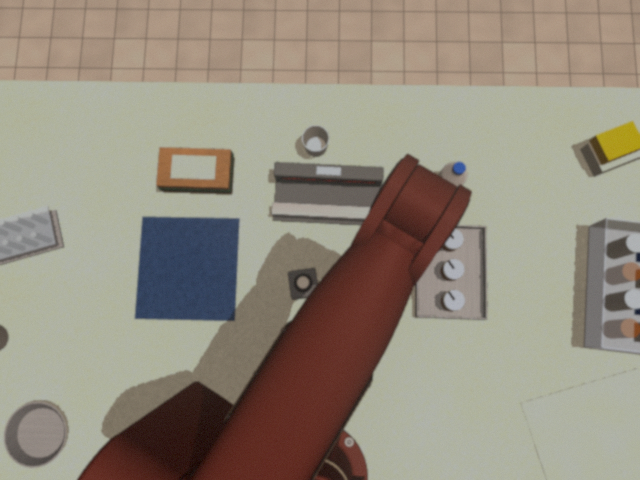

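The top view shows all three jars upright in the tray at (454,240), (453,269) and (454,300). The pad is empty, the button is up (cap at 0.052), and the flask, cup and carton have not moved.

```bash
python3 -c "
from h import *
print(hand_in())"
```

```text
the job is handed in; nothing more can be done
None
```

The job is handed in (no verdict came back): all three jars stood on the ledge with labels facing the bar, the button was pressed and is up again, and the jars now stand upright in the tray.

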